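Put the microscope accessories back where each kind belongs

TASK

Clear up after the microscopy class: sort the five loose accessories into the holders where their kind is kept, all upright and fully home. The spare eyepiece goes barrel first into the free bore of the brown optics block beside its twin and the objective canister into that block's wide well, the slide carton and the cover-glass box lie flat in their own free bays of the grey tray, and the immersion oil stands in the free hole of the stain stand. Leave the two Petri dish cultures where they are, and let go of everything at the end.

Things in the scene. Friction and masses are not known exactly. Their poses are not given: they have to be found in the camera images.
- eyepiece: loose black eyepiece standing on its barrel, 37 mm tall: barrel 23 mm diameter with chamfered foot up to 19.5 mm, then a shoulder and a head of 30 mm diameter to the top (grasp the head). Origin: centre of the underside, z up. 0.06 kg. (Its fixed twin sits in the optics block.)
- objective_case: loose screw-top canister for one objective, round, tan body 34 mm diameter and 34 mm tall with a black ribbed cap of 36 mm diameter above it, 50 mm tall in all, standing upright. The cap does not come off. Origin: centre of the underside, z up. 0.035 kg
- immersion_oil: loose small amber bottle of immersion oil with black cap, round, 26 mm diameter up to 43 mm (below the shoulder), cap 20 mm diameter, 46 mm tall in all, standing upright. Origin: centre of the underside, z up. 0.028 kg
- slide_packet: loose carton of microscope slides, white, 30 mm (its x) by 78 mm (its y) by 28 mm tall, lying flat. Grasp it across the 30 mm. Origin: centre of the underside, z up. 0.19 kg
- coverslips: loose small square box of cover glasses, off-white, 32 mm by 32 mm by 21 mm tall, lid on top (does not come off). An identical box is already stored in the slide tray and stays there. Origin: centre of the underside, z up; sides along its x and y. 0.028 kg
- optics_block: brown wooden block, fixed, 74 (x) by 180 (y) by 30 mm tall; three round holes along y, 21 mm deep, 4 mm chamfers. y = +62 mm: free eyepiece bore, 25.8 mm diameter (seated, the shoulder rests on the block, underside 10.5 mm above the bench). y = 0: same bore, holding a fixed twin. y = -58 mm: wide well, 50 mm diameter, floor 9 mm up, for the canister. Origin: centre of underside, z up
- slide_tray: grey tray, fixed, 120 mm square, 12 mm tall, floor 4 mm up, walls 4 mm thick. Long bay for the slide carton: 54 (x) by 112 mm (y) inside, centre x = -29, y = 0 mm. Two square bays, 54 mm, for cover-glass boxes: x = +29, y = -29 mm holds a fixed box, x = +29, y = +29 mm is free. A flat base lip, 2.5 mm high, stands out 3 mm all round. Origin: centre of underside, z up
- bottle_stand: light wooden stain stand, fixed, 74 (x) by 165 (y) by 28 mm tall; two round holes 20 mm deep (floor 8 mm up), 3 mm chamfers. y = -40 mm: holds a fixed stain bottle, 46 mm diameter, its top 97 mm above the bench. y = +44 mm: free hole, 41 mm diameter, for the immersion oil. Origin: centre of underside, z up
- culture_large: loose covered Petri dish with pink medium, 72 mm diameter, 15 mm tall, lying on the bench: a culture that must not be disturbed. Origin: centre of the underside
- culture_small: loose covered Petri dish with beige medium, 66 mm diameter, 15 mm tall, lying on the bench: a culture that must not be disturbed. Origin: centre of the underside
Mind the look-alikes: they are no part of the job. What is shaped like the eyepiece but purple is not meant. Leave any blue look-alike of the coverslips alone.

How it is judged:
At the end, for the whole second after the job is handed in: Eyepiece within 4 mm of its bore's axis, shoulder within 3 mm of the block; canister, oil, slide carton and cover-glass box on the floor of their own well, hole or bay (within 3.5 mm in height), upright, released, at rest; both Petri dishes within 20 mm of their start (z of eyepiece in the frame of optics_block between 0.007 and 0.0135 m and angle between each of eyepiece, coverslips's own z axis and vertical below 0.08 rad and linear speed of each of eyepiece, objective_case, immersion_oil, slide_packet, coverslips below 0.02 m/s and x of eyepiece in the frame of optics_block between -0.004 and 0.004 m and y of eyepiece in the frame of optics_block between 0.058 and 0.066 m and z of objective_case in the frame of optics_block between 0.006 and 0.0125 m and angle between each of objective_case, immersion_oil's own z axis and vertical below 0.12 rad and x of objective_case in the frame of optics_block between -0.011 and 0.011 m and y of objective_case in the frame of optics_block between -0.069 and -0.047 m and z of immersion_oil in the frame of bottle_stand between 0.005 and 0.0115 m and x of immersion_oil in the frame of bottle_stand between -0.011 and 0.011 m and y of immersion_oil in the frame of bottle_stand between 0.033 and 0.055 m and z of slide_packet in the frame of slide_tray between 0.002 and 0.0075 m and angle between slide_packet's own z axis and vertical below 0.06 rad and x of slide_packet in the frame of slide_tray between -0.044 and -0.014 m and y of slide_packet in the frame of slide_tray between -0.018 and 0.018 m and z of coverslips in the frame of slide_tray between 0.002 and 0.0075 m and x of coverslips in the frame of slide_tray between 0.015 and 0.043 m and y of coverslips in the frame of slide_tray between 0.015 and 0.043 m and distance of each of culture_large, culture_small from where it was at the start of the episode below 0.02 m); the robot touches nothing.
It fails at once if a Petri dish culture is shoved, lifted or tipped (distance of any of culture_large, culture_small from where it was at the start of the episode above 0.02 m or angle between any of culture_large, culture_small's own z axis and vertical above 0.25 rad).
It also fails if it takes over 136 s, if anything falls off the work surface, if the arm or the gripper's body presses on something with over 40 N, if the wrist force passes 120 N, or if a joint passes its speed limit or range.

ROBOT

A 7-joint arm with a two-finger parallel gripper is mounted at the origin on a cart in front of the work surface, level with it; the furniture and walls round the work are solid. World frame = base frame: x ahead of the robot, y to its left, z up, the work surface at z = 0. Lengths are in m, angles in rad, forces in N, time in s.
With the tool pointing down it reaches from about 0.4 to 0.875 m from the base axis. Payload 19.3 kg.
Tool frame: the origin (TCP) lies at the very end of the fingers, on their centre line; the grasp point (between the pads) lies 19 mm behind it; z points along the fingers, y is the line along which they close (so a half turn about z gives the same grasp; the last joint's range is limited). The gripper opens to 85 mm and grips with 20 to 120 N. Pads are 22 mm wide; open, the fingers measure 114 mm over their backs; the gripper's body (76 mm by 85 mm) begins 54 mm behind the grasp point. The pads swing forward as they close: fully open they stand 13 mm farther back than shut.
Start: joints at [-1.25, 0.521, -0.036, 1.599, 0.021, 1.021, -0.113], TCP at [0.238, 0.578, 0.199] pointing down, gripper open.
Joint ranges: [-2.91, 2.91], [-0.3, 2.13], [-1.5, 1.42], [0.17, 2.43], [-1.26, 4.41], [0.16, 1.93], [-2.52, 2.52]. Speed limits (rad/s): [1.89, 1.89, 2.39, 2.39, 3.01, 3.01, 3.01].

INTERFACE

Orientations are given as [roll, pitch, yaw] about the fixed x, y, z axes, in that order (R = Rz(yaw) Ry(pitch) Rx(roll)).
In Python, from workcell import bot gives the robot as it stands.
- The arm moves only by the shell command python3 -m crank 'ROWS' [FORCE]. ROWS is a JSON object of lists of equal length, an entry for each row: "travel": the shift along the world's x, y, z in cm, a list of three; "turn": the turn, a rotation vector about the world's x, y, z in degrees, a list of three; "gripper": the closure, from 0 (fully open) to 1 (shut). A call has exactly 5 rows; each row is the pose to reach, as a shift and turn from the pose commanded when the call began; what a row does not reach only later rows make up. A row lasts 1/10 s, in which the tool goes at most 50 mm and 8.59 degrees, less where a joint would pass 70% of its speed; a pose out of reach is approached as far as the arm can. A call with a gripper value outside its range is refused whole. The fingers move at their own pace and stop on an object; FORCE is the grip in N (left out, the last holds). Time passes only in rows, so rows that repeat a pose let the fingers close, or fill a call up. It gives the time, the measured TCP pose, the force, the opening and the grip force at its end, in the units of the state.
- bot.observe(): the state, without advancing time (a new reading comes with each control period).
- bot.grab_frame(name): name is "scene" or "top" or "wrist"; returns a dict with "pixels" (420x560x3 uint8, red, green, blue), "fx", "fy", "cx", "cy" (pixels), "extrinsics" (4x4, takes a point from world to camera coordinates). Camera axes: x right, y down, z forward; pixel columns grow to the right and rows downward; lengths in m; the calibration is good to about 2 mm. A picture is of the moment at which its call begins. There is no depth.
- bot.job_done(): hands the job in; it is judged then, once.
The state is a dict: "clock": time; "qpos": joint angles; "qd": joint speeds; "joint_efforts": joint torques, N m; "position": TCP position; "tool_rot": TCP orientation; "force": force on the tool from outside, world axes, zero at the start; "moment": the same for the moment, N m; "grip_width": finger opening in m; "finger_force": force on a finger pad.
Only numpy, scipy, OpenCV 4.12 (cv2) and the standard library are available. Lean on these libraries where they do the work, as an engineer would, in place of code of your own. Each camera call takes 0.05 s, during which the arm holds its last target. There are 200 camera calls.

## Working session

There is one attempt and no reset: what is moved stays moved. The work goes in short steps, Python scripts to look and compute and a shell command to move; the robot and the scene stay as the last step left them, time stands still between calls to the robot, and variables do not carry over. Pictures are saved under pics/ and viewed, at most 14 in all, crops included, and the job is handed in when it is done.

```bash
ls; mkdir -p pics; python3 - <<'E'
from workcell import bot
import cv2,pickle
s=bot.observe(); print(s)
d={}
for n in ("scene","top"):
    f=bot.grab_frame(n); d[n]=f
    cv2.imwrite(f"pics/{n}0.png",f["pixels"][:,:,::-1]); print(n,f["fx"],f["cx"],f["cy"],f["extrinsics"])
pickle.dump(d,open("f0.pkl","wb"))
E
```

```text
pics
{'clock': 0.0, 'qpos': array([-1.2502106 ,  0.52200562, -0.03635499,  1.59996712,  0.02119759,
        1.02113327, -0.11275367]), 'qd': array([-2.75004605e-04,  1.56742386e-04,  5.54886554e-04,  9.61269161e-04,
       -2.48154772e-04,  1.50794258e-03,  9.95873917e-05]), 'joint_efforts': array([ 1.41089269e-03, -9.27084875e+01,  1.98067345e+00, -3.69933164e+01,
        1.79343391e-02,  8.16857500e-03,  1.54408531e-05]), 'position': array([0.23795271, 0.57753459, 0.19814533]), 'tool_rot': array([-3.14046602e+00,  6.52029413e-05,  2.75086525e+00]), 'force': array([-0.38439249,  0.00311779, -0.48666512]), 'moment': array([-0.00097538, -0.02801726,  0.04400489]), 'finger_force': 0.0, 'grip_width': 0.08522301469333686}
scene 538.373330178104 278.0926978293161 205.49605491788756 [[-0.56234299 -0.82674084 -0.01643006  0.32034904]
 [-0.41918938  0.30214398 -0.85614793  0.26052405]
 [ 0.7127767  -0.47456148 -0.51646953  1.10215477]
 [ 0.          0.          0.          1.        ]]
top 400.14684406665265 281.0838366315386 205.86935141097868 [[ 0.0200977  -0.99979166  0.00356625  0.04291075]
 [-0.99788733 -0.02027958 -0.06172207  0.53075539]
 [ 0.06178153 -0.00231825 -0.998087    1.29339873]
 [ 0.          0.          0.          1.        ]]
```

View pics/top0.png

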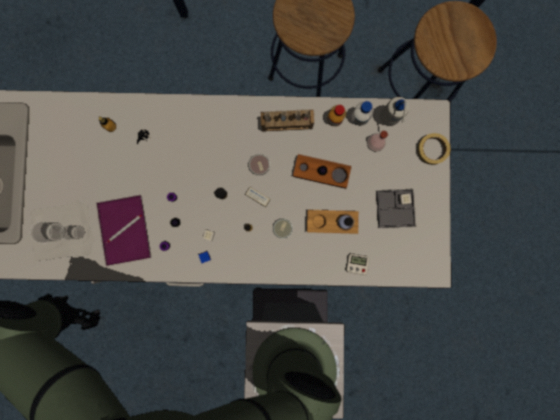

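View pics/scene0.png

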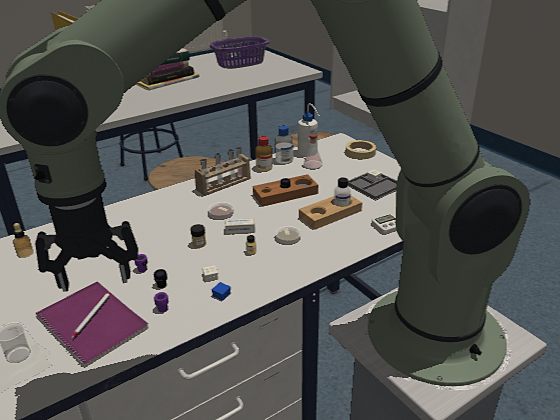

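The top view shows the eyepiece at (175,222) between the purple look-alikes at (172,197) and (165,245). The canister is at (221,193), the carton at (258,197), the cover-glass box at (208,235) with its blue look-alike at (205,257), and the oil at (248,227). The dishes are at (259,165) and (282,228). The optics block is at (322,171), the tray at (396,208) and the stand at (332,221). Next I'll measure them.

```bash
cat > h.py <<'E'
import numpy as np,cv2
def proj(f,P):
    E=f["extrinsics"];c=E[:3,:3]@np.asarray(P,float)+E[:3,3]
    return np.array([f["fx"]*c[0]/c[2]+f["cx"],f["fy"]*c[1]/c[2]+f["cy"]])
def ray(f,u,v,z):
    E=f["extrinsics"];R=E[:3,:3];o=-R.T@E[:3,3]
    d=R.T@np.array([(u-f["cx"])/f["fx"],(v-f["cy"])/f["fy"],1.]);return o+d*(z-o[2])/d[2]
def tri(f,p,g,q):
    "nearest point of two rays and gap"
    a,b=ray(f,*p,0.),ray(f,*p,.1);c,d=ray(g,*q,0.),ray(g,*q,.1)
    u,v=b-a,d-c;s=np.linalg.lstsq(np.c_[u,-v],c-a,rcond=None)[0]
    A,B=a+u*s[0],c+v*s[1];return (A+B)/2,np.linalg.norm(A-B)
def blobs(mask,lo,hi):
    cs,_=cv2.findContours(mask.astype(np.uint8),cv2.RETR_EXTERNAL,cv2.CHAIN_APPROX_NONE)
    out=[]
    for c in cs:
        m=np.zeros(mask.shape,np.uint8);cv2.drawContours(m,[c],-1,1,-1);a=m.sum()
        if lo<=a<=hi:
            ys,xs=np.nonzero(m);out.append((a,xs.mean(),ys.mean(),cv2.minAreaRect(c)))
    return out
E
python3 - <<'E'
import pickle,cv2,numpy as np
from h import *
d=pickle.load(open("f0.pkl","rb"));f=d["top"];im=f["pixels"]
hsv=cv2.cvtColor(im,cv2.COLOR_RGB2HSV);H,S,V=[hsv[...,i].astype(int) for i in range(3)]
cv2.imwrite("pics/crop0.png",cv2.resize(im[135:275,150:430,::-1],None,fx=2.8,fy=2.8,interpolation=cv2.INTER_CUBIC))
roi=np.zeros(H.shape,bool);roi[140:275,150:425]=1
print("bench",im[150,220],im[180,280])
for n,m,z in (("dark",(V<70),.03),("brown",(S>100)&(H<20)&(V>60),.03),("white",(V>205)&(S<60),.024),("grey",(V<150)&(S<60)&(V>60),.012)):
    for a,u,v,r in blobs(m&roi,12,3000):
        print(n,a,round(u,1),round(v,1),ray(f,u,v,z)[:2].round(3),"rect",np.round(r[1],1),round(r[2]))
E
```

```text
bench [147 139 126] [150 141 128]
dark 45 164.7 245.0 [0.395 0.425] rect [6.4 7.8] 45
dark 20 389.5 225.5 [ 0.472 -0.298] rect [1. 9.] 90
dark 35 247.1 226.9 [0.459 0.162] rect [5.7 5.7] 45
dark 66 175.0 222.1 [0.47  0.395] rect [8. 8.] 90
dark 69 348.2 221.3 [ 0.483 -0.164] rect [8.5 8.5] 45
dark 31 338.7 220.2 [ 0.486 -0.134] rect [ 4.4 12.2] 9
dark 36 411.7 218.8 [ 0.496 -0.37 ] rect [16.  7.] 90
dark 35 171.5 196.9 [0.551 0.409] rect [7.6 5.8] 37
dark 78 377.8 208.1 [ 0.528 -0.26 ] rect [33.1  4.5] 87
dark 108 396.7 200.6 [ 0.554 -0.321] rect [18. 11.] 90
dark 16 386.5 191.4 [ 0.583 -0.288] rect [1. 9.] 90
dark 36 410.4 196.1 [ 0.569 -0.365] rect [17.5  6.1] 68
dark 103 220.4 193.1 [0.566 0.251] rect [10. 11.] 90
dark 75 343.1 173.8 [ 0.638 -0.146] rect [14.3  7.7] 84
dark 76 321.9 170.0 [ 0.649 -0.077] rect [8. 9.] 90
dark 22 305.3 165.9 [ 0.661 -0.023] rect [6.3 4. ] 63
dark 54 418.9 151.8 [ 0.715 -0.393] rect [21.6  5.3] 76
brown 1144 332.0 221.3 [ 0.482 -0.112] rect [51.6 22.3] 2
brown 1266 321.5 170.8 [ 0.646 -0.076] rect [55.6 22.9] 13
grey 15 356.9 269.0 [ 0.329 -0.197] re
[... 658 characters left out ...]
rey 30 223.8 217.0 [0.49 0.24] rect [11.2  5.6] 41
grey 20 228.4 211.3 [0.509 0.226] rect [7. 5.] 0
grey 84 304.8 220.1 [ 0.485 -0.025] rect [25.  9.] 90
grey 24 239.5 211.7 [0.508 0.19 ] rect [10.1  5.7] 72
grey 13 299.3 190.4 [ 0.582 -0.005] rect [3. 5.] 0
grey 1696 395.1 208.0 [ 0.531 -0.321] rect [41.9 41.5] 86
grey 15 307.1 187.3 [ 0.593 -0.031] rect [3.3 8.9] 22
grey 118 338.4 175.0 [ 0.636 -0.134] rect [12.  10.6] 45
grey 23 303.0 166.8 [ 0.661 -0.016] rect [4. 4.] 90
grey 16 373.2 163.1 [ 0.678 -0.248] rect [4.9 4.1] 14
grey 19 360.5 166.7 [ 0.665 -0.206] rect [11.9  3.6] 83
grey 12 387.6 157.0 [ 0.699 -0.296] rect [3.5 5.3] 79
grey 159 412.5 149.1 [ 0.728 -0.378] rect [28.8 21.7] 78
```

View pics/crop0.png

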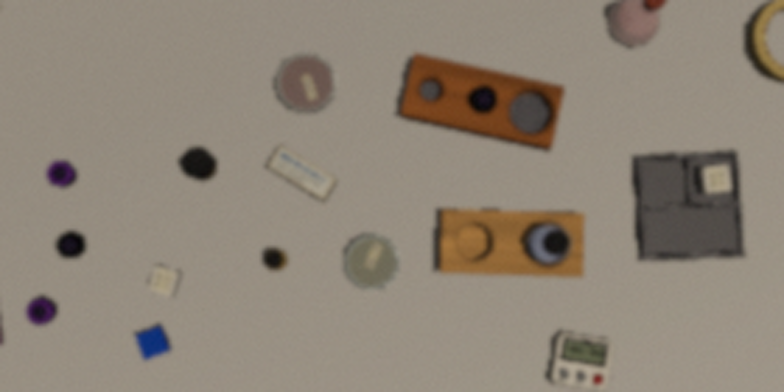

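The crop shows the tray's long bay nearest the robot, its fixed box at the far right and the free square bay at the far left. The optics block's free bore is on the left and the wide well on the right. The stand's free hole is on the left. I'll hover over the loose items and use the wrist camera.

```bash
python3 -m crank '{"travel":[[2,-3,3],[5,-6,6],[8,-9,9],[11,-12,11],[14,-15,12]],"turn":[[0,0,0],[0,0,0],[0,0,0],[0,0,0],[0,0,0]],"gripper":[0,0,0,0,0]}' && python3 -m crank '{"travel":[[3,-3,0],[5,-6,0],[7,-9,0],[9,-12,0],[9,-12,0]],"turn":[[0,0,0],[0,0,0],[0,0,0],[0,0,0],[0,0,0]],"gripper":[0,0,0,0,0]}'
python3 - <<'E'
from workcell import bot
import cv2,pickle
s=bot.observe();print(s["clock"],s["position"],s["tool_rot"])
f=bot.grab_frame("wrist");pickle.dump(f,open("w1.pkl","wb"));cv2.imwrite("pics/w1.png",f["pixels"][:,:,::-1]);print(f["fx"],f["extrinsics"])
E
```

```text
clock: 0.6
position: [0.3795, 0.4267, 0.3207]
tool_rot: [3.14, 0.001, 2.751]
force: [-0.1, 0.6, -0.8]
grip_width: 0.0854
finger_force: 0.0
clock: 1.1
position: [0.4708, 0.3033, 0.3187]
tool_rot: [-3.14, 0.001, 2.744]
force: [-0.8, 0.5, 0.2]
grip_width: 0.0852
finger_force: 0.0
1.1 [0.47075458 0.30325264 0.31870085] [-3.14037106e+00  1.48933558e-03  2.74442790e+00]
378.4073615306862 [[ 0.38714533  0.92201718 -0.00167671 -0.46205917]
 [ 0.87579278 -0.3671664   0.31333024 -0.37871619]
 [ 0.28828023 -0.12277279 -0.94964275  0.39587076]
 [ 0.          0.          0.          1.        ]]
```

View pics/w1.png

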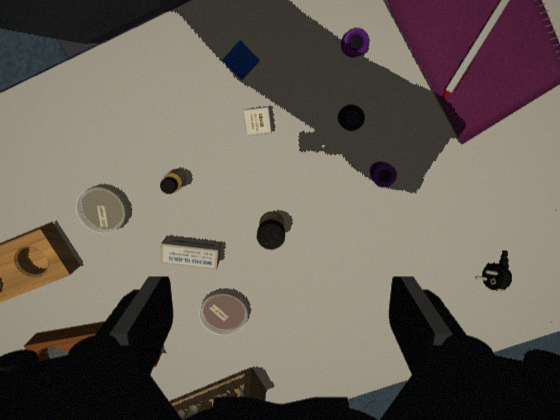

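The wrist view shows the eyepiece at (350,117) in shadow, the cover-glass box at (258,121) and the oil at (170,184). The canister is at (271,232), the carton at (191,252), the dishes at (102,209) and (224,312), and the free stand hole at (31,260). I'll segment these.

```bash
python3 - <<'E'
import pickle
from h import *
f=pickle.load(open("w1.pkl","rb"));im=f["pixels"]
hsv=cv2.cvtColor(im,cv2.COLOR_RGB2HSV);H,S,V=[hsv[...,i].astype(int) for i in range(3)]
def go(n,box,m,z,lo=60):
    x0,y0,x1,y1=box;r=np.zeros(H.shape,bool);r[y0:y1,x0:x1]=1
    for a,u,v,rc in blobs(m&r,lo,9000):
        print(n,a,round(u,1),round(v,1),ray(f,u,v,z).round(4)[:2])
        b=cv2.boxPoints(rc);P=np.array([ray(f,*p,z)[:2] for p in b]);e=np.diff(P,axis=0)[:2]
        print("   sides",np.linalg.norm(e,axis=1).round(4),"ang",np.degrees(np.arctan2(e[:,1],e[:,0])).round(1),"rectc",P.mean(0).round(4))
print("vals",im[117,350],im[135,380],im[234,270],im[218,272],im[186,168],im[121,258],im[245,180],im[262,190],im[280,215])
go("eyep",(330,95,372,138),V<32,.030)
go("canister cap",(250,205,295,255),V<45,.045)
go("oil cap",(155,168,185,200),V<55,.046)
go("box",(238,100,278,142),V>150,.021)
go("packet top",(155,230,228,275),V>150,.028)
go("small dish",(70,180,135,235),abs(V-np.median(V[150:240,60:75]))>12,.015,500)
tiles=[cv2.resize(im[y-33:y+33,x-33:x+33,::-1],(260,260),interpolation=cv2.INTER_CUBIC) for x,y in((350,117),(270,227),(170,184),(258,121),(191,252),(33,262))]
cv2.imwrite("pics/m1.png",np.clip(1.5*np.vstack([np.hstack(tiles[:3]),np.hstack(tiles[3:])]),0,255))
E
```

```text
vals [13 13 16] [55 56 48] [24 20 19] [43 34 18] [26 28 21] [195 185 149] [82 73 60] [172 166 149] [157 151 133]
eyep 550 350.8 117.2 [0.4679 0.3961]
   sides [0.0291 0.0308] ang [112.8  24.8] rectc [0.4679 0.3964]
canister cap 718 271.2 232.4 [0.5624 0.2522]
   sides [0.034  0.0455] ang [ 67.3 -22.6] rectc [0.5612 0.2517]
oil cap 221 168.7 184.8 [0.4556 0.1612]
   sides [0.0221 0.0176] ang [110.4  18.7] rectc [0.4556 0.1613]
oil cap 79 180.0 175.4 [0.4505 0.1796]
   sides [0.0118 0.0218] ang [104.1  11.7] rectc [0.4506 0.1799]
box 1648 257.2 120.9 [0.429 0.29 ]
   sides [0.0493 0.047 ] ang [155.2  67.2] rectc [0.4291 0.2904]
packet top 3285 191.0 252.0 [0.553  0.1377]
   sides [0.0955 0.0654] ang [ 67.3 -25.3] rectc [0.5536 0.1373]
small dish 2061 104.0 207.5 [0.4541 0.0546]
   sides [0.0747 0.0665] ang [ 78.6 -19. ] rectc [0.454  0.0537][ WARN:0@0.102] global loadsave.cpp:1063 imwrite_ Unsupported depth image for selected encoder is fallbacked to CV_8U.
```

View pics/m1.png

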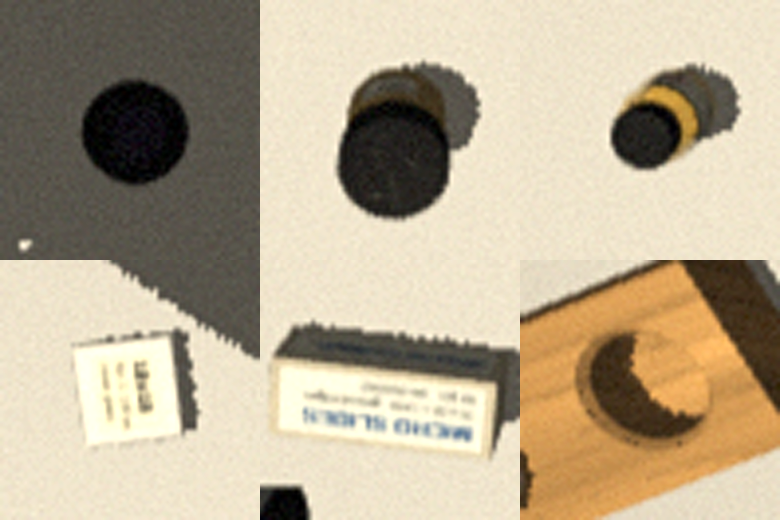

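Everything agrees with the given sizes: eyepiece head 30 mm, dish 66–72 mm. I'll go for the eyepiece at about (0.468, 0.396), partly closed because of the purple neighbours.

```bash
python3 -m crank '{"travel":[[0,1.8,-4],[0,3.6,-8],[0,5.4,-12],[0,7.2,-16],[0,8.8,-20]],"turn":[[0,0,0],[0,0,0],[0,0,0],[0,0,0],[0,0,0]],"gripper":[0.3,0.3,0.3,0.3,0.3]}' 30 && python3 -m crank '{"travel":[[0,0,-2],[0,0,-4],[0,0,-4],[0,0,-4],[0,0,-4]],"turn":[[0,0,0],[0,0,0],[0,0,0],[0,0,0],[0,0,0]],"gripper":[0.3,0.3,0.3,0.3,0.3]}'
python3 - <<'E'
from workcell import bot
import cv2,pickle
from h import *
s=bot.observe();print(s["clock"],s["position"],s["tool_rot"],s["grip_width"])
f=bot.grab_frame("wrist");pickle.dump(f,open("w2.pkl","wb"));cv2.imwrite("pics/w2.png",f["pixels"][:,:,::-1])
P=s["position"]
print("tcp px",proj(f,P),proj(f,[P[0],P[1],.037]),proj(f,[.468,.396,.037]))
E
```

```text
clock: 1.65
position: [0.4669, 0.3976, 0.1169]
tool_rot: [3.141, -0.001, 2.752]
force: [0.4, 0.8, -0.0]
grip_width: 0.0598
finger_force: 0.0
clock: 2.15
position: [0.4684, 0.3966, 0.0799]
tool_rot: [3.14, 0.0, 2.751]
force: [0.4, -0.3, -0.4]
grip_width: 0.0598
finger_force: 0.0
2.15 [0.46836654 0.3965594  0.07992948] [3.14008942e+00 4.56261337e-04 2.75094363e+00] 0.05984815938067125
tcp px [279.11277933 248.32746583] [279.28877711 218.86340766] [278.21915974 218.67183424]
```

View pics/w2.png

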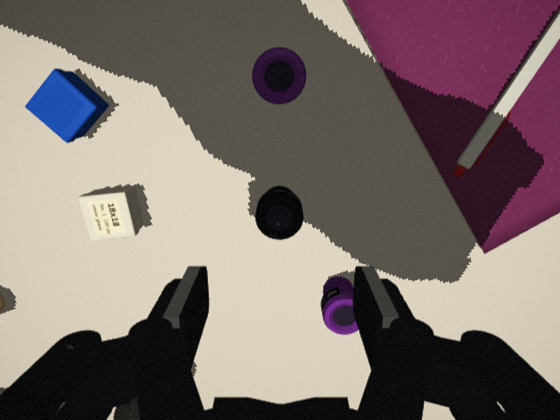

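The eyepiece head is at about (280,212) between the fingers. The purple one at (343,310) is clear of the finger plane. I'll compute the centring correction along with refined poses of the others.

```bash
python3 - <<'E'
import pickle
from h import *
f=pickle.load(open("w2.pkl","rb"));im=f["pixels"];V=im.max(2).astype(int)
r=np.zeros(V.shape,bool);r[180:242,250:312]=1
for t in (30,36):
  for a,u,v,rc in blobs((V<t)&r,300,9000): print(a,u,v,rc[1],ray(f,u,v,.030)[:2],ray(f,u,v,.027)[:2])
  ys,xs=np.nonzero((V<t)&r);print(xs.min(),xs.max(),ys.min(),ys.max())
for P in ([.468,.396],[.466,.393],[.466,.398],[.465,.396]):
  # predicted bbox of head cylinder
  q=np.array([proj(f,[P[0]+.015*np.cos(a),P[1]+.015*np.sin(a),z]) for a in np.arange(0,6.3,.1) for z in(.0195,.037)]);print(P,q.min(0).round(1),q.max(0).round(1))
w=pickle.load(open("w1.pkl","rb"))
def quad(n,x,y,T,z):
  P=np.array([ray(w,x-33+a/3.94,y-33+b/3.94,z)[:2] for a,b in T]);e=np.roll(P,-1,0)-P
  print(n,P.mean(0).round(4),np.linalg.norm(e,axis=1).round(4),np.degrees(np.arctan2(e[:,1],e[:,0])).round(1))
quad("box",258,121,[(72,86),(165,73),(182,172),(90,185)],.021)
quad("carton",191,252,[(18,100),(240,125),(232,195),(15,168)],.028)
quad("can",270,227,[(133,163)],.05);quad("oil",170,184,[(125,136)],.046)
E
```

```text
1923 278.94851794071764 212.85127405096205 (48.790367126464844, 48.790367126464844) [0.46694147 0.39690065] [0.46791549 0.39648809]
256 302 186 238
1941 278.9716640906749 212.7820710973725 (48.790367126464844, 48.790367126464844) [0.46690429 0.39693184] [0.46787781 0.39651969]
256 302 186 238
[0.468, 0.396] [253.8 187.5] [302.6 241.1]
[0.466, 0.393] [248.  186.4] [296.9 240.1]
[0.466, 0.398] [255.5 183.6] [304.5 237.3]
[0.465, 0.396] [251.8 183.3] [300.9 237.1]
box [0.429  0.2901] [0.029  0.0306 0.0293 0.0307] [  74.9  -13.4 -104.8  166.1]
carton [0.5584 0.1336] [0.0758 0.0271 0.0754 0.0259] [  60.2  -31.6 -120.7  149.4]
can [0.564  0.2509] [0.] [0.]
oil [0.4564 0.1609] [0.] [0.]
```

Already centred to about 1 mm. Descend and grip.

```bash
python3 -m crank '{"travel":[[0,0,-2],[-0.1,0,-4],[-0.1,0,-6],[-0.1,0,-6],[-0.1,0,-6]],"turn":[[0,0,0],[0,0,0],[0,0,0],[0,0,0],[0,0,0]],"gripper":[0.3,0.3,0.3,0.3,0.6]}' 30 && python3 -m crank '{"travel":[[0,0,0],[0,0,0],[0,0,0],[0,0,0],[0,0,0]],"turn":[[0,0,0],[0,0,0],[0,0,0],[0,0,0],[0,0,0]],"gripper":[1,1,1,1,1]}' 30 && python3 -m crank '{"travel":[[0,0,0],[0,0,0],[0,0,3],[0,0,7],[0,0,11]],"turn":[[0,0,0],[0,0,0],[0,0,0],[0,0,0],[0,0,0]],"gripper":[1,1,1,1,1]}'
```

```text
clock: 2.7
position: [0.4674, 0.3961, 0.0197]
tool_rot: [3.141, 0.0, 2.751]
force: [-0.4, 0.1, 1.2]
grip_width: 0.0461
finger_force: 0.0
clock: 3.2
position: [0.4671, 0.3959, 0.0189]
tool_rot: [3.141, 0.0, 2.751]
force: [-0.4, -0.8, 0.7]
grip_width: 0.0001
finger_force: 0.0
clock: 3.7
position: [0.4668, 0.3955, 0.1297]
tool_rot: [-3.141, -0.0, 2.751]
force: [0.0, 0.4, 1.0]
grip_width: 0.0
finger_force: 0.0
```

The fingers shut on nothing. Looking again.

```bash
python3 -m crank '{"travel":[[0,0,0],[0,0,0],[0,0,0],[0,0,0],[0,0,0]],"turn":[[0,0,0],[0,0,0],[0,0,0],[0,0,0],[0,0,0]],"gripper":[0.3,0.3,0.3,0.3,0.3]}' >/dev/null; python3 - <<'E'
from workcell import bot
import cv2,pickle
from h import *
s=bot.observe();print(s["clock"],s["position"],s["grip_width"])
f=bot.grab_frame("wrist");g=bot.grab_frame("scene");pickle.dump((f,g),open("w3.pkl","wb"))
a=cv2.resize(f["pixels"][:,:,::-1],(440,330));b=cv2.resize(g["pixels"][200:350,60:260,::-1],(440,330))
cv2.imwrite("pics/w3.png",np.vstack([a,b])[:600] if 0 else cv2.resize(np.hstack([a,b]),(800,300)))
E
```

```text
4.2 [0.46681874 0.39556195 0.12783987] 0.059962598283005396
```

View pics/w3.png

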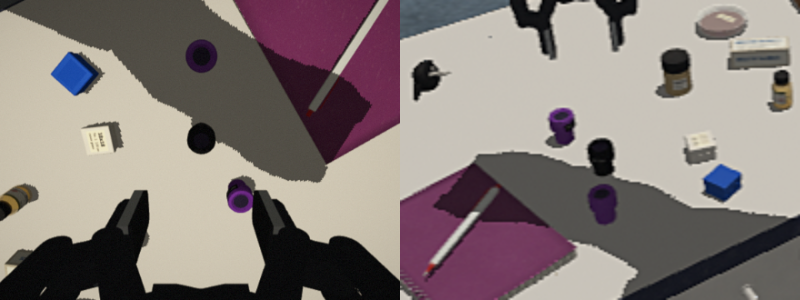

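```bash
python3 - <<'E'
import pickle
from h import *
f,g=pickle.load(open("w3.pkl","rb"));g0=pickle.load(open("f0.pkl","rb"))["scene"]
V=f["pixels"].max(2).astype(int);r=np.zeros(V.shape,bool);r[168:220,256:308]=1
for a,u,v,rc in blobs((V<32)&r,300,9000): print(a,u,v,ray(f,u,v,.030)[:2],ray(f,u,v,.0)[:2])
for n,G in(("now",g),("start",g0)):
  W=G["pixels"].max(2).astype(int);r=np.zeros(W.shape,bool);r[262:296,148:176]=1
  for a,u,v,rc in blobs((W<45)&r,40,9000): print(n,a,u,v,ray(G,u,v,.02)[:2])
print("tcp px scene",proj(g,[.4668,.3956,.1278]),"eyep",proj(g,[.467,.396,.02]),"tcp wrist",proj(f,[.4668,.3956,.1278]))
b=g["pixels"][180:310,110:210,::-1];cv2.imwrite("pics/s3.png",cv2.resize(b,None,fx=4.5,fy=4.5,interpolation=cv2.INTER_CUBIC))
E
```

```text
1305 281.60689655172416 193.57931034482758 [0.46727434 0.39683962] [0.47547479 0.3934952 ]
now 188 160.34574468085106 278.1808510638298 [0.46776293 0.39621308]
start 184 160.22826086956522 278.04347826086956 [0.46838789 0.39623034]
tcp px scene [154.42661251 239.66300962] eyep [160.56704146 278.31805769] tcp wrist [279.16436305 248.32187714]
```

View pics/s3.png

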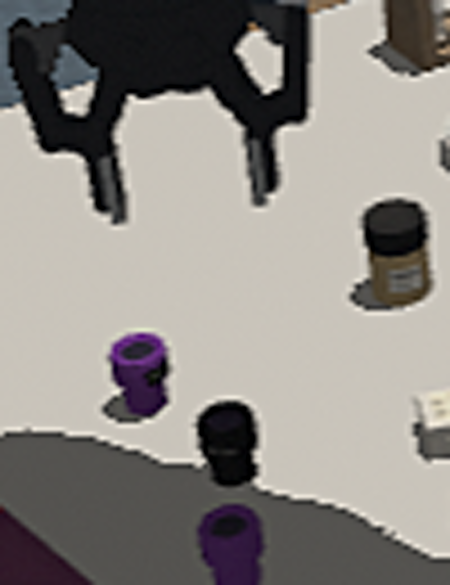

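The eyepiece hasn't moved at (0.467, 0.396), so the fingers passed above it. The fingertips also look higher than the reported TCP in the scene view: px (152,227), against (154,240) expected. I'll shut the gripper and triangulate the real tip.

```bash
python3 -m crank '{"travel":[[0,0,0],[0,0,0],[0,0,0],[0,0,0],[0,0,0]],"turn":[[0,0,0],[0,0,0],[0,0,0],[0,0,0],[0,0,0]],"gripper":[1,1,1,1,1]}'; python3 - <<'E'
from workcell import bot
import cv2,pickle
from h import *
f3,g3=pickle.load(open("w3.pkl","rb"))
print("open tips L/R+mid:",tri(f3,(207,267),g3,(110+118/4.5,180+221/4.5)),tri(f3,(357,266),g3,(110+260/4.5,180+205/4.5)),tri(f3,(282,266.5),g3,(152,227.3)))
f=bot.grab_frame("wrist");g=bot.grab_frame("scene");pickle.dump((f,g),open("w4.pkl","wb"))
P=bot.observe()["position"];print(P,proj(f,P),proj(g,P))
a=cv2.resize(f["pixels"][200:340,200:360,::-1],None,fx=2.5,fy=2.5);b=cv2.resize(g["pixels"][180:320,90:250,::-1],None,fx=2.5,fy=2.5)
cv2.imwrite("pics/w4.png",np.clip(np.hstack([a,b])*1.3,0,255).astype(np.uint8))
E
```

```text
clock: 4.8
position: [0.4671, 0.3958, 0.1287]
tool_rot: [-3.142, 0.0, 2.751]
force: [-0.1, -0.4, -0.2]
grip_width: -0.0002
finger_force: 0.0
open tips L/R+mid: (array([0.42973677, 0.41614337, 0.20251869]), np.float64(0.054053310889516405)) (array([0.43582134, 0.40280151, 0.19097991]), np.float64(0.06148983042378987)) (array([0.45809758, 0.39996592, 0.16644503]), np.float64(0.0012774381719032801))
[0.46708882 0.39586675 0.12870548] [279.07303539 248.29751344] [154.20454473 239.30232427]
```

View pics/w4.png

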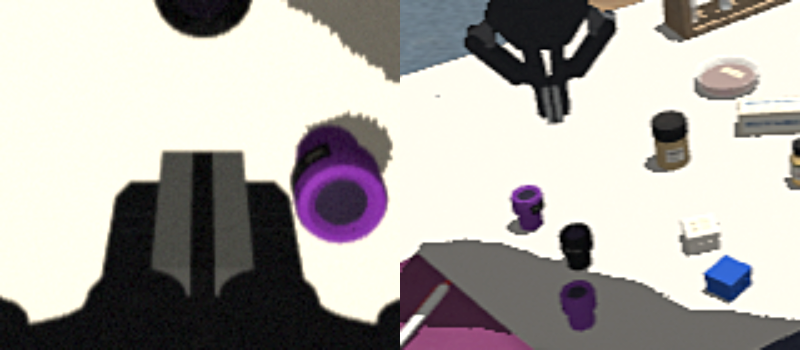

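The shut tips are at wrist px (281,261) and scene px (152,228). Both are clearly above the reported TCP projection.

```bash
python3 - <<'E'
import pickle
from h import *
f,g=pickle.load(open("w4.pkl","rb"))
print(tri(f,(280.8,260.8),g,(152.3,228.4)))
f3,g3=pickle.load(open("w3.pkl","rb"))
print(tri(f3,(207,267),g3,(110+260/4.5,180+205/4.5)),tri(f3,(357,266),g3,(110+118/4.5,180+221/4.5)))
# check cameras vs each other on bench things: purple eyepiece top rim, eyepiece
w=pickle.load(open("w1.pkl","rb"));d=pickle.load(open("f0.pkl","rb"))
print("oil cap top",tri(w,(168.7,185.5),d["top"],(247.1,226.9)))
E0=f["extrinsics"];print("cam pos",-E0[:3,:3].T@E0[:3,3])
E
```

```text
(array([0.45737479, 0.4000314 , 0.16401207]), np.float64(0.0014458023475525138))
(array([0.44819918, 0.36938392, 0.16347334]), np.float64(0.0038499842819099813)) (array([0.46967089, 0.42924003, 0.16695685]), np.float64(0.0016976089046403624))
oil cap top (array([0.45760433, 0.16050535, 0.04441447]), np.float64(0.002072574637270672))
cam pos [0.39275531 0.4274048  0.30397793]
```

Two cameras agree to 1.5 mm that the real fingertips sit about 35 mm above the reported TCP, with xy correct. That explains the miss, so I'll apply a −35 mm z offset and watch the force while descending.

```bash
python3 -m crank '{"travel":[[0,0,0],[0,0,0],[0,0,-4],[0,0,-8],[0,0,-11]],"turn":[[0,0,0],[0,0,0],[0,0,0],[0,0,0],[0,0,0]],"gripper":[0.3,0.3,0.3,0.3,0.3]}' 30 && python3 -m crank '{"travel":[[0,0,-1],[0,0,-2],[0,0,-3],[0,0,-3.2],[0,0,-3.2]],"turn":[[0,0,0],[0,0,0],[0,0,0],[0,0,0],[0,0,0]],"gripper":[0.3,0.3,0.3,0.3,0.3]}' 30 && python3 -m crank '{"travel":[[0,0,0],[0,0,0],[0,0,0],[0,0,0],[0,0,0]],"turn":[[0,0,0],[0,0,0],[0,0,0],[0,0,0],[0,0,0]],"gripper":[1,1,1,1,1]}' 30
```

```text
clock: 5.4
position: [0.4666, 0.3954, 0.0167]
tool_rot: [-3.141, -0.0, 2.751]
force: [-0.1, -0.3, -0.3]
grip_width: 0.0601
finger_force: 0.0
clock: 5.9
position: [0.4673, 0.3961, -0.0128]
tool_rot: [3.141, 0.0, 2.751]
force: [-1.0, 0.5, 1.1]
grip_width: 0.0599
finger_force: 0.0
clock: 6.4
position: [0.4674, 0.3961, -0.0125]
tool_rot: [3.141, 0.0, 2.751]
force: [-0.9, -2.1, 7.2]
grip_width: 0.0289
finger_force: 29.1
```

Gripped at 29 mm, the head diameter. I'll lift and move over the holders for a measuring view, turning so the fingers close across the blocks.

```bash
python3 -m crank '{"travel":[[0,0,2],[0,0,6],[0,-1,10.5],[0.5,-3,14.5],[1,-6,18]],"turn":[[0,0,0],[0,0,0],[0,0,0],[0,0,-6],[0,0,-12]],"gripper":[1,1,1,1,1]}' 40 && python3 -m crank '{"travel":[[1,-4.5,1.5],[2,-9,3],[3,-13.5,5],[4,-18,7],[5,-22.5,8]],"turn":[[0,0,-8],[0,0,-16],[0,0,-24],[0,0,-32],[0,0,-40]],"gripper":[1,1,1,1,1]}' 40 && python3 -m crank '{"travel":[[1,-4.5,1],[2,-9,2],[3,-13.5,3],[4,-18,3],[4,-22.5,3]],"turn":[[0,0,-8],[0,0,-16],[0,0,-24],[0,0,-28],[0,0,-28]],"gripper":[1,1,1,1,1]}' 40 && python3 -m crank '{"travel":[[0,-4.5,0],[0,-9,0],[0,-13.5,0],[0,-13.5,0],[0,-13.5,0]],"turn":[[0,0,0],[0,0,0],[0,0,0],[0,0,0],[0,0,0]],"gripper":[1,1,1,1,1]}' 40
python3 - <<'E'
from workcell import bot
import cv2,pickle
from h import *
s=bot.observe();print(s["qpos"].round(2))
f=bot.grab_frame("wrist");pickle.dump(f,open("w5.pkl","wb"));cv2.imwrite("pics/w5.png",f["pixels"][:,:,::-1])
E
```

```text
clock: 6.9
position: [0.477, 0.3365, 0.1691]
tool_rot: [3.139, -0.0, 2.539]
force: [0.7, -0.4, -0.0]
grip_width: 0.0284
finger_force: 39.6
clock: 7.4
position: [0.5276, 0.1092, 0.2488]
tool_rot: [3.139, -0.001, 1.838]
force: [1.8, -0.1, -0.7]
grip_width: 0.0282
finger_force: 39.6
clock: 7.9
position: [0.5678, -0.1157, 0.2772]
tool_rot: [3.14, -0.0, 1.352]
force: [-0.3, 0.4, -1.2]
grip_width: 0.0281
finger_force: 39.6
clock: 8.4
position: [0.5666, -0.2502, 0.2767]
tool_rot: [-3.142, -0.0, 1.352]
force: [0.3, 0.4, -0.5]
grip_width: 0.0284
finger_force: 39.7
[-0.03  0.49  0.54  1.54 -0.26  1.18  0.33]
```

View pics/w5.png

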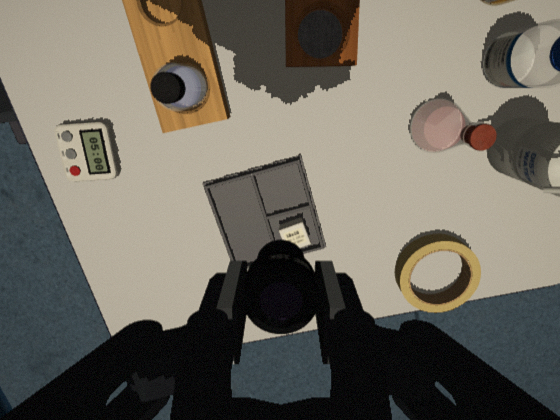

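This view shows the tray with corners near (205,182), (300,155), (325,250) and (235,265). It also shows the stand (hole near (160,8)) and the optics block with its well at (322,33). I'll shift +y to see the blocks fully and measure by masks.

```bash
python3 -m crank '{"travel":[[0,4,0],[0,8,0],[0,13,0],[0,13,0],[0,13,0]],"turn":[[0,0,0],[0,0,0],[0,0,0],[0,0,0],[0,0,0]],"gripper":[1,1,1,1,1]}' 40
python3 - <<'E'
from workcell import bot
import pickle
from h import *
f=bot.grab_frame("wrist");pickle.dump(f,open("w6.pkl","wb"));im=f["pixels"]
cv2.imwrite("pics/w6.png",np.clip(im[:,:,::-1]*1.3,0,255).astype(np.uint8))
hsv=cv2.cvtColor(im,cv2.COLOR_RGB2HSV);H,S,V=[hsv[...,i].astype(int) for i in range(3)]
for P,n in (([.660,-.016,.03],"bore"),([.646,-.076,.03],"opt c"),([.633,-.133,.03],"well"),([.482,-.068,.028],"hole"),([.482,-.152,.1],"stain")): print(n,proj(f,P).round(0))
np.set_printoptions(linewidth=200)
g=pickle.load(open("w5.pkl","rb"))["pixels"];print(g[200,230],g[150,250],g[220,280],g[178,250])
E
```

```text
clock: 8.95
position: [0.5673, -0.1164, 0.277]
tool_rot: [3.141, -0.001, 1.359]
force: [0.1, -1.0, -0.6]
grip_width: 0.028
finger_force: 39.7
bore [348.  43.]
opt c [344. 105.]
well [341. 158.]
hole [196. 130.]
stain [205. 222.]
[106  99  94] [185 177 162] [63 58 55] [104  98  94]
```

View pics/w6.png

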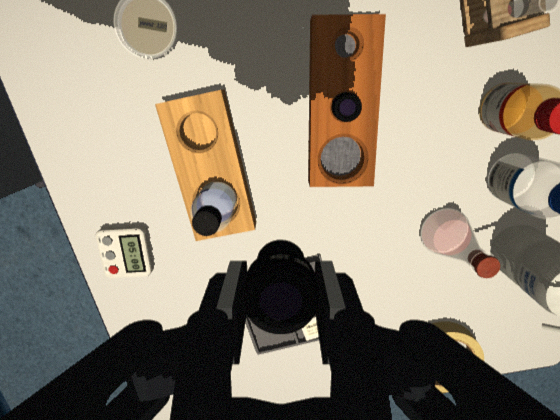

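The view shows the optics block with corners near (311,14), (385,14), (373,187) and (309,187), the bore at (348,43) and the well at (343,158). The stand's top face has its hole at (198,131). Now the numbers.

```bash
cat > m.py <<'E'
import pickle
from h import *
def quad(f,mask,z,n,L,W):
    c=max(cv2.findContours(mask.astype(np.uint8),cv2.RETR_EXTERNAL,cv2.CHAIN_APPROX_NONE)[0],key=cv2.contourArea)
    P=np.array([ray(f,*p[0],z)[:2] for p in cv2.convexHull(c)],np.float32)
    (cx,cy),(w,h),a=cv2.minAreaRect(P*1000)
    if w>h: a+=90
    print(n,"c",round(cx,1),round(cy,1),"size",round(w,1),round(h,1),"(true",W,L,") long axis deg",round(a+90-180,1));return c
f=pickle.load(open("w6.pkl","rb"));im=f["pixels"]
hsv=cv2.cvtColor(im,cv2.COLOR_RGB2HSV);H,S,V=[hsv[...,i].astype(int) for i in range(3)]
def roi(m,x0,y0,x1,y1):
    r=np.zeros(m.shape,np.uint8);r[y0:y1,x0:x1]=m[y0:y1,x0:x1];return cv2.morphologyEx(r,cv2.MORPH_OPEN,np.ones((3,3),np.uint8))
print(im[60,330],im[150,365],im[100,230],im[160,170],im[100,290],im[158,345],im[43,350],im[150,320])
quad(f,roi((S>105)&(V>25),300,5,395,195),.030,"optics",180,74)
quad(f,roi((S>90)&(V>100),150,80,258,245),.028,"stand",165,74)
for n,b,z in (("well",(315,130,372,184),.03),("hole",(178,108,222,156),.028),("bore",(330,25,368,62),.03)):
    x0,y0,x1,y1=b;s=S[y0:y1,x0:x1]
    m=(S<95) if n!="hole" else np.zeros(S.shape,bool)
    for a,u,v,rc in blobs(roi(m,*b),80,4000): print(n,a,round(u,1),round(v,1),ray(f,u,v,z)[:2].round(4),ray(f,u,v,.009)[:2].round(4))
g=pickle.load(open("w5.pkl","rb"));V5=g["pixels"].max(2).astype(int);s5=cv2.cvtColor(g["pixels"],cv2.COLOR_RGB2HSV)[...,1]
m=(V5<125);c=quad(g,roi(m,195,145,340,255),.010,"tray",120,120)
print("tray hull px",cv2.approxPolyDP(cv2.convexHull(c),6,True).reshape(-1,2).tolist())
a=cv2.resize(im[0:200,295:395,::-1],None,fx=3,fy=3,interpolation=cv2.INTER_CUBIC);b=cv2.resize(im[80:250,150:260,::-1],(388,600),interpolation=cv2.INTER_CUBIC)
cv2.imwrite("pics/m6.png",np.clip(np.hstack([a,b])*1.4,0,255).astype(np.uint8))
E
python3 m.py
```

```text
[56 36 23] [104  61  29] [187 179 160] [182 175 159] [68 68 59] [89 84 80] [89 85 81] [109  60  24]
optics c 645.3 -77.1 size 179.7 75.9 (true 74 180 ) long axis deg 78.4
stand c 481.3 -114.1 size 165.4 74.3 (true 74 165 ) long axis deg 89.4
well 1194 340.4 155.8 [ 0.6328 -0.13  ] [ 0.6353 -0.1346]
bore 367 344.6 45.4 [ 0.6557 -0.0173] [ 0.6593 -0.0163]
tray c 531.1 -322.6 size 124.4 127.1 (true 120 120 ) long axis deg -86.4
tray hull px [[301, 155], [325, 246], [303, 254], [228, 254], [203, 182]]
```

Sizes match (180×76, 165×74, tray lip 126), so the targets are:

| Target | x (m) | y (m) |
|---|---|---|
| Eyepiece bore | 0.658 | −0.016 |
| Canister well | 0.634 | −0.134 |
| Stand hole | 0.482 | −0.070 |
| Square bay | 0.558 | −0.291 |
| Long bay | 0.502 | −0.324 |

Inserting the eyepiece.

```bash
python3 -m crank '{"travel":[[2.2,2.4,-2],[4.5,5,-5],[6.8,7.5,-9],[9.1,10,-13],[9.1,10,-17]],"turn":[[0,0,0],[0,0,0],[0,0,0],[0,0,0],[0,0,0]],"gripper":[1,1,1,1,1]}' 40 && python3 -m crank '{"travel":[[0,0,-3],[0,0,-6],[0,0,-7.5],[0,0,-7.5],[0,0,-7.5]],"turn":[[0,0,0],[0,0,0],[0,0,0],[0,0,0],[0,0,0]],"gripper":[1,1,1,1,1]}' 40 && python3 -m crank '{"travel":[[0,0,-0.5],[0,0,-1],[0,0,-1],[0,0,-1],[0,0,-1]],"turn":[[0,0,0],[0,0,0],[0,0,0],[0,0,0],[0,0,0]],"gripper":[1,1,1,1,1]}' 40
```

```text
clock: 9.5
position: [0.6604, -0.0161, 0.1051]
tool_rot: [3.14, -0.002, 1.357]
force: [-0.3, 0.7, -2.3]
grip_width: 0.0279
finger_force: 39.8
clock: 10.0
position: [0.6587, -0.0198, 0.0328]
tool_rot: [3.14, -0.0, 1.354]
force: [0.7, 0.5, -0.8]
grip_width: 0.0281
finger_force: 39.7
clock: 10.5
position: [0.6582, -0.0191, 0.0219]
tool_rot: [3.141, -0.0, 1.355]
force: [0.4, -0.6, -0.7]
grip_width: 0.0284
finger_force: 39.7
```

```bash
python3 -m crank '{"travel":[[0,0.3,0],[0,0.3,0],[0,0.3,-0.3],[0,0.3,-0.6],[0,0.3,-0.8]],"turn":[[0,0,0],[0,0,0],[0,0,0],[0,0,0],[0,0,0]],"gripper":[1,1,1,1,1]}' 40 && python3 -m crank '{"travel":[[0,0,-0.2],[0,0,-0.4],[0,0,-0.6],[0,0,-0.6],[0,0,-0.6]],"turn":[[0,0,0],[0,0,0],[0,0,0],[0,0,0],[0,0,0]],"gripper":[1,1,1,1,1]}' 40
```

```text
clock: 11.0
position: [0.658, -0.0162, 0.0133]
tool_rot: [-3.141, 0.0, 1.354]
force: [0.0, 0.0, -1.3]
grip_width: 0.0282
finger_force: 39.8
clock: 11.5
position: [0.6581, -0.0161, 0.0077]
tool_rot: [-3.142, -0.0, 1.354]
force: [1.1, -0.2, -0.9]
grip_width: 0.0279
finger_force: 39.7
```

```bash
python3 -m crank '{"travel":[[0,0,-0.2],[0,0,-0.4],[0,0,-0.6],[0,0,-0.6],[0,0,-0.6]],"turn":[[0,0,0],[0,0,0],[0,0,0],[0,0,0],[0,0,0]],"gripper":[1,1,1,1,1]}' 40 && python3 -m crank '{"travel":[[0,0,-0.1],[0,0,-0.2],[0,0,-0.3],[0,0,-0.3],[0,0,-0.3]],"turn":[[0,0,0],[0,0,0],[0,0,0],[0,0,0],[0,0,0]],"gripper":[1,1,1,1,1]}' 40
```

```text
clock: 12.0
position: [0.6581, -0.0162, 0.0016]
tool_rot: [-3.141, 0.0, 1.355]
force: [0.2, 0.5, -1.2]
grip_width: 0.0284
finger_force: 39.7
clock: 12.5
position: [0.6581, -0.0161, -0.0013]
tool_rot: [-3.141, 0.0, 1.354]
force: [1.3, -0.3, -0.8]
grip_width: 0.0282
finger_force: 39.7
```

Fully inserted with no contact force. Release, rise, and check its height with the scene camera.

```bash
python3 -m crank '{"travel":[[0,0,0],[0,0,0],[0,0,0],[0,0,0],[0,0,0]],"turn":[[0,0,0],[0,0,0],[0,0,0],[0,0,0],[0,0,0]],"gripper":[0.4,0.4,0.4,0.4,0.4]}' 40 && python3 -m crank '{"travel":[[0,0,2],[0,0,6],[0,0,10],[0,0,15],[0,0,20]],"turn":[[0,0,0],[0,0,0],[0,0,0],[0,0,0],[0,0,0]],"gripper":[0.4,0.4,0.4,0.4,0.4]}' 40 && python3 -m crank '{"travel":[[-1,4,0],[-3,9,0],[-5,13,0],[-7,18,0],[-7,18,0]],"turn":[[0,0,0],[0,0,0],[0,0,0],[0,0,0],[0,0,0]],"gripper":[0,0,0,0,0]}' 40
python3 - <<'E'
from workcell import bot
import pickle
from h import *
f=bot.grab_frame("wrist");g=bot.grab_frame("scene");t=bot.grab_frame("top");pickle.dump((f,g,t),open("w7.pkl","wb"))
print(proj(f,[.658,-.016,.0475]),proj(g,[.658,-.016,.0475]),proj(f,[.564,.251,.05]))
a=cv2.resize(g["pixels"][150:240,230:370,::-1],(560,360),interpolation=cv2.INTER_CUBIC)
b=cv2.resize(f["pixels"][:,:,::-1],(320,240));b=cv2.copyMakeBorder(b,0,0,0,240,cv2.BORDER_CONSTANT)
cv2.imwrite("pics/w7.png",np.vstack([a,b]))
E
```

```text
clock: 13.0
position: [0.6581, -0.0162, -0.0013]
tool_rot: [-3.142, 0.0, 1.354]
force: [-0.5, -0.3, 0.2]
grip_width: 0.0515
finger_force: 0.0
clock: 13.5
position: [0.6576, -0.0162, 0.2006]
tool_rot: [-3.141, 0.0, 1.354]
force: [1.0, 0.2, 0.6]
grip_width: 0.0514
finger_force: 0.0
clock: 14.0
position: [0.5855, 0.171, 0.1984]
tool_rot: [-3.14, -0.002, 1.362]
force: [0.5, 0.0, 0.8]
grip_width: 0.0856
finger_force: 0.0
[388.54765722 336.86389671] [265.19810397 184.43395366] [235.64049435  90.06715143]
```

View pics/w7.png

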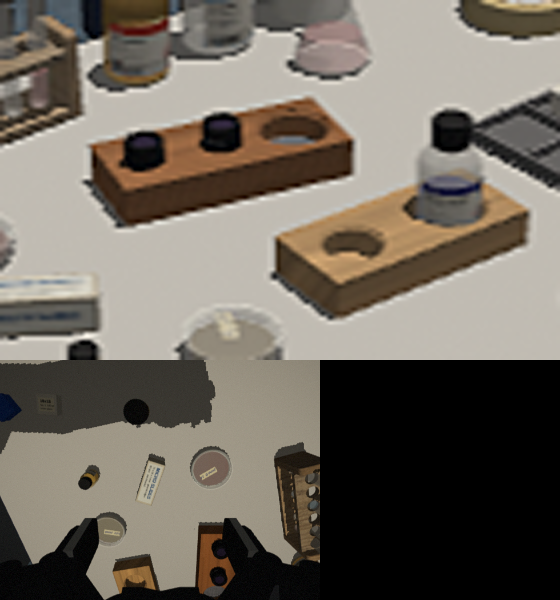

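The eyepiece sits at the same height as its twin. In the wrist view the canister is at (238,90) and the carton at (264,210). I'll refine those.

```bash
python3 - <<'E'
import pickle
from h import *
f,g,t=pickle.load(open("w7.pkl","rb"));im=f["pixels"]
hsv=cv2.cvtColor(im,cv2.COLOR_RGB2HSV);H,S,V=[hsv[...,i].astype(int) for i in range(3)]
def b(n,m,x0,y0,x1,y1,z,lo):
    r=np.zeros(V.shape,bool);r[y0:y1,x0:x1]=1
    for a,u,v,rc in blobs(m&r,lo,9000):
        P=np.array([ray(f,*p,z)[:2]*1000 for p in cv2.boxPoints(rc)],np.float32);e=np.diff(P,axis=0)
        print(n,a,round(u,1),round(v,1),ray(f,u,v,z)[:2].round(4),"rect",P.mean(0).round(1),np.linalg.norm(e,axis=1).round(1)[:2],np.degrees(np.arctan2(e[:2,1],e[:2,0])).round(1))
b("canister",V<36,205,60,270,125,.045,200)
for z in(.05,): print("pred can bbox",np.array([proj(f,[.564+.018*np.cos(a),.251+.018*np.sin(a),zz]) for a in np.arange(0,6.3,.1) for zz in(.034,.05)]).round(1).min(0),np.array([proj(f,[.564+.018*np.cos(a),.251+.018*np.sin(a),zz]) for a in np.arange(0,6.3,.1) for zz in(.034,.05)]).round(1).max(0))
ys,xs=np.nonzero((V<36)[60:125,205:270]);print("obs bbox",xs.min()+205,ys.min()+60,xs.max()+206,ys.max()+61)
bright=cv2.morphologyEx(((V>112)&(V<256)).astype(np.uint8),cv2.MORPH_OPEN,np.ones((3,3)))
print("V bench/carton",V[200,220],V[215,265],V[150,250],V[230,255])
w=pickle.load(open("w1.pkl","rb"));V1=w["pixels"].max(2).astype(int)
# carton top face in w7 via threshold sweep
for t0 in (150,165,175): b("carton%d"%t0,V>t0,225,155,300,260,.028,600)
b("oil cap",V<45,130,170,175,225,.046,60)
E
```

```text
canister 1608 237.9 90.1 [0.5653 0.2506] rect [565.2 250. ] [36.  35.9] [ -12.  -102.9]
pred can bbox [213.7  66.7] [258.7 112.6]
obs bbox 216 68 261 114
V bench/carton 160 179 160 133
carton150 7875 262.0 207.0 [0.56   0.1411] rect [559.5 138.8] [ 68.2 105.8] [ -11.9 -101.1]
carton165 2000 262.4 214.6 [0.5587 0.1335] rect [557.7 131.8] [74.6 27.1] [ 59.2 -30.9]
carton175 1749 262.5 214.4 [0.5588 0.1337] rect [557.4 132.3] [71.7 26.2] [ 58.1 -32.1]
oil cap 393 148.8 214.5 [0.4587 0.1612] rect [458.6 161.7] [21.  19.6] [ -11.9 -107.6]
```

```bash
python3 -m crank '{"travel":[[-0.5,2,-2],[-1,4,-5],[-1.5,6,-8],[-2.3,8.6,-11],[-2.3,8.6,-13]],"turn":[[0,0,0],[0,0,0],[0,0,0],[0,0,0],[0,0,0]],"gripper":[0.1,0.1,0.1,0.1,0.1]}' 30 && python3 -m crank '{"travel":[[0,0,0],[0,0,0],[0,0,0],[0,0,0],[0,0,0]],"turn":[[0,0,0],[0,0,0],[0,0,0],[0,0,0],[0,0,0]],"gripper":[0.1,0.1,0.1,0.1,0.1]}' 30
```

```text
clock: 14.65
position: [0.564, 0.2516, 0.0664]
tool_rot: [-3.14, 0.0, 1.356]
force: [-0.2, 0.4, -0.3]
grip_width: 0.0771
finger_force: 0.0
clock: 15.15
position: [0.5657, 0.2497, 0.0696]
tool_rot: [3.141, -0.001, 1.354]
force: [0.1, -0.0, 0.6]
grip_width: 0.0769
finger_force: 0.0
```

```bash
python3 -m crank '{"travel":[[0,0.1,-3],[0,0.1,-6],[0,0.1,-8],[0,0.1,-8],[0,0.1,-8]],"turn":[[0,0,0],[0,0,0],[0,0,0],[0,0,0],[0,0,0]],"gripper":[0.1,0.1,0.1,0.1,0.1]}' 30 && python3 -m crank '{"travel":[[0,0,0],[0,0,0],[0,0,0],[0,0,0],[0,0,0]],"turn":[[0,0,0],[0,0,0],[0,0,0],[0,0,0],[0,0,0]],"gripper":[1,1,1,1,1]}' 30 && python3 -m crank '{"travel":[[0,0,0],[0,0,2],[0,0,6],[0.5,-2,10],[1,-6,14]],"turn":[[0,0,0],[0,0,0],[0,0,0],[0,0,0],[0,0,0]],"gripper":[1,1,1,1,1]}' 30
```

```text
clock: 15.65
position: [0.5655, 0.2507, -0.0106]
tool_rot: [3.141, -0.0, 1.354]
force: [-0.2, 0.2, 0.2]
grip_width: 0.0769
finger_force: 0.0
clock: 16.15
position: [0.5656, 0.2512, -0.0103]
tool_rot: [3.141, -0.001, 1.354]
force: [-1.1, -0.0, 7.8]
grip_width: 0.0353
finger_force: 29.0
clock: 16.65
position: [0.5745, 0.1974, 0.126]
tool_rot: [3.141, -0.002, 1.358]
force: [1.7, 0.1, -0.5]
grip_width: 0.0351
finger_force: 30.2
```

```bash
python3 -m crank '{"travel":[[1,-4.7,1],[2,-9.4,2],[3,-14,2],[4,-18.7,2],[4.5,-23.4,2]],"turn":[[0,0,0],[0,0,0],[0,0,0],[0,0,0],[0,0,0]],"gripper":[1,1,1,1,1]}' 30 && python3 -m crank '{"travel":[[0.7,-4.6,0],[1.3,-9.1,0],[1.3,-9.1,-3],[1.3,-9.1,-6],[1.3,-9.1,-9]],"turn":[[0,0,0],[0,0,0],[0,0,0],[0,0,0],[0,0,0]],"gripper":[1,1,1,1,1]}' 30 && python3 -m crank '{"travel":[[0,0,0],[0,0,0],[0,0,0],[0,0,0],[0,0,0]],"turn":[[0,0,0],[0,0,0],[0,0,0],[0,0,0],[0,0,0]],"gripper":[1,1,1,1,1]}' 30
```

```text
clock: 17.15
position: [0.62, -0.0402, 0.1444]
tool_rot: [3.141, -0.0, 1.355]
force: [0.4, -0.5, -0.8]
grip_width: 0.0354
finger_force: 30.2
clock: 17.65
position: [0.6326, -0.1297, 0.0533]
tool_rot: [3.141, -0.0, 1.354]
force: [0.9, 0.1, -1.2]
grip_width: 0.0355
finger_force: 30.2
clock: 18.15
position: [0.633, -0.1293, 0.055]
tool_rot: [3.14, -0.0, 1.355]
force: [-0.1, 0.2, -0.0]
grip_width: 0.0357
finger_force: 30.2
```

```bash
python3 -m crank '{"travel":[[0.1,-0.4,-1],[0.1,-0.4,-2],[0.1,-0.4,-3],[0.1,-0.4,-3.5],[0.1,-0.4,-4]],"turn":[[0,0,0],[0,0,0],[0,0,0],[0,0,0],[0,0,0]],"gripper":[1,1,1,1,1]}' 30 && python3 -m crank '{"travel":[[0,0,-0.3],[0,0,-0.6],[0,0,-0.9],[0,0,-1.2],[0,0,-1.3]],"turn":[[0,0,0],[0,0,0],[0,0,0],[0,0,0],[0,0,0]],"gripper":[1,1,1,1,1]}' 30 && python3 -m crank '{"travel":[[0,0,0],[0,0,0],[0,0,0],[0,0,0],[0,0,0]],"turn":[[0,0,0],[0,0,0],[0,0,0],[0,0,0],[0,0,0]],"gripper":[0.4,0.4,0.4,0.4,0.4]}' 30
```

```text
clock: 18.65
position: [0.6332, -0.1334, 0.0131]
tool_rot: [-3.141, 0.0, 1.354]
force: [0.4, 0.1, -0.1]
grip_width: 0.0354
finger_force: 30.2
clock: 19.15
position: [0.6334, -0.1333, 0.0007]
tool_rot: [-3.141, -0.0, 1.354]
force: [-0.4, -0.2, -0.4]
grip_width: 0.0353
finger_force: 30.2
clock: 19.65
position: [0.6335, -0.1334, 0.001]
tool_rot: [3.142, 0.0, 1.355]
force: [0.2, 0.4, 0.9]
grip_width: 0.0511
finger_force: 0.0
```

```bash
python3 -m crank '{"travel":[[0,0,3],[0,0,8],[0,0,12.5],[0,0,16],[-2,3,17]],"turn":[[0,0,0],[0,0,0],[0,0,0],[0,0,0],[0,0,0]],"gripper":[0.4,0.4,0.4,0.4,0.4]}' 30 && python3 -m crank '{"travel":[[-2.5,4,0],[-5,8,0],[-7.5,12,0],[-10,16,0],[-12.5,20,0]],"turn":[[0,0,0],[0,0,0],[0,0,0],[0,0,0],[0,0,0]],"gripper":[0.4,0.4,0.4,0.4,0.4]}' 30 && python3 -m crank '{"travel":[[-1.5,3,-1],[-3.1,6.3,-3],[-3.1,6.3,-7],[-3.1,6.3,-10],[-3.1,6.3,-10]],"turn":[[0,0,0],[0,0,0],[0,0,0],[0,0,0],[0,0,0]],"gripper":[0.4,0.4,0.4,0.4,0.4]}' 30 && python3 -m crank '{"travel":[[0,0,0],[0,0,0],[0,0,0],[0,0,0],[0,0,0]],"turn":[[0,0,0],[0,0,0],[0,0,0],[0,0,0],[0,0,0]],"gripper":[0.4,0.4,0.4,0.4,0.4]}' 30
python3 - <<'E'
from workcell import bot
import pickle
from h import *
f=bot.grab_frame("wrist");pickle.dump(f,open("w8.pkl","wb"));im=f["pixels"];V=im.max(2).astype(int)
cv2.imwrite("pics/w8.png",im[:,:,::-1])
p=proj(f,[.457,.161,.046]);print(p)
x,y=p.astype(int);r=np.zeros(V.shape,bool);r[max(0,y-45):y+45,x-45:x+45]=1
for a,u,v,rc in blobs((V<50)&r,150,9000): print(a,u,v,rc[1],ray(f,u,v,.046)[:2],ray(f,u,v,.043)[:2])
E
```

```text
clock: 20.15
position: [0.6157, -0.1071, 0.175]
tool_rot: [3.135, 0.001, 1.35]
force: [-0.0, 0.3, -0.8]
grip_width: 0.051
finger_force: 0.0
clock: 20.65
position: [0.4873, 0.0981, 0.1711]
tool_rot: [3.141, -0.0, 1.354]
force: [0.4, 0.4, 0.5]
grip_width: 0.0513
finger_force: 0.0
clock: 21.15
position: [0.4557, 0.159, 0.0684]
tool_rot: [-3.138, 0.003, 1.355]
force: [-0.4, 0.4, 0.1]
grip_width: 0.0513
finger_force: 0.0
clock: 21.65
position: [0.4578, 0.1598, 0.0714]
tool_rot: [3.141, -0.001, 1.354]
force: [-0.1, -0.7, 0.3]
grip_width: 0.0512
finger_force: 0.0
[279.71963877 228.20548119]
972 279.33641975308643 227.72530864197532 (35.0, 33.0) [0.45685016 0.16133396] [0.45658567 0.16017403]
```

```bash
python3 -m crank '{"travel":[[0,0.1,-3],[0,0.1,-6],[0,0.1,-8.2],[0,0.1,-8.2],[0,0.1,-8.2]],"turn":[[0,0,0],[0,0,0],[0,0,0],[0,0,0],[0,0,0]],"gripper":[0.4,0.4,0.4,0.4,0.4]}' 30 && python3 -m crank '{"travel":[[0,0,0],[0,0,0],[0,0,0],[0,0,0],[0,0,0]],"turn":[[0,0,0],[0,0,0],[0,0,0],[0,0,0],[0,0,0]],"gripper":[1,1,1,1,1]}' 30 && python3 -m crank '{"travel":[[0,0,0],[0,0,3],[0,0,7],[0,0,12],[0,0,15]],"turn":[[0,0,0],[0,0,0],[0,0,0],[0,0,0],[0,0,0]],"gripper":[1,1,1,1,1]}' 30 && python3 -m crank '{"travel":[[0.5,-4.6,0],[1,-9.2,0],[1.5,-13.8,0],[2,-18.4,0],[2.4,-23.1,0]],"turn":[[0,0,2],[0,0,5],[0,0,8],[0,0,11],[0,0,11]],"gripper":[1,1,1,1,1]}' 30 && python3 -m crank '{"travel":[[0,0,0],[0,0,-4],[0,0,-8],[0,0,-10],[0,0,-10]],"turn":[[0,0,0],[0,0,0],[0,0,0],[0,0,0],[0,0,0]],"gripper":[1,1,1,1,1]}' 30
```

```text
clock: 22.2
position: [0.4576, 0.1604, -0.0107]
tool_rot: [-3.141, 0.0, 1.354]
force: [-0.5, -0.3, 0.0]
grip_width: 0.0513
finger_force: 0.0
clock: 22.7
position: [0.4582, 0.161, -0.0099]
tool_rot: [3.14, -0.001, 1.355]
force: [-1.1, -0.4, 9.8]
grip_width: 0.025
finger_force: 28.8
clock: 23.2
position: [0.4582, 0.1608, 0.1426]
tool_rot: [3.139, -0.002, 1.354]
force: [0.2, 0.6, -0.8]
grip_width: 0.0246
finger_force: 29.8
clock: 23.7
position: [0.4817, -0.072, 0.1399]
tool_rot: [3.14, -0.0, 1.549]
force: [1.5, -0.5, 0.3]
grip_width: 0.0248
finger_force: 29.9
clock: 24.2
position: [0.4802, -0.0703, 0.0375]
tool_rot: [-3.138, 0.0, 1.546]
force: [0.1, -0.8, 0.2]
grip_width: 0.0251
finger_force: 29.9
```

```bash
python3 -m crank '{"travel":[[0.1,0,-1],[0.1,0,-2],[0.1,0,-3],[0.1,0,-3.5],[0.1,0,-3.5]],"turn":[[0,0,0],[0,0,0],[0,0,0],[0,0,0],[0,0,0]],"gripper":[1,1,1,1,1]}' 30 && python3 -m crank '{"travel":[[0,0,-0.2],[0,0,-0.4],[0,0,-0.6],[0,0,-0.6],[0,0,-0.6]],"turn":[[0,0,0],[0,0,0],[0,0,0],[0,0,0],[0,0,0]],"gripper":[1,1,1,1,1]}' 30 && python3 -m crank '{"travel":[[0,0,0],[0,0,0],[0,0,0],[0,0,0],[0,0,0]],"turn":[[0,0,0],[0,0,0],[0,0,0],[0,0,0],[0,0,0]],"gripper":[0.4,0.4,0.4,0.4,0.4]}' 30
```

```text
clock: 24.7
position: [0.4822, -0.0703, 0.0034]
tool_rot: [-3.141, -0.0, 1.546]
force: [0.2, 0.2, -0.0]
grip_width: 0.0249
finger_force: 29.9
clock: 25.2
position: [0.4827, -0.0704, -0.0019]
tool_rot: [3.141, -0.0, 1.546]
force: [-0.9, 0.7, 5.0]
grip_width: 0.0249
finger_force: 30.5
clock: 25.7
position: [0.4825, -0.0704, -0.0021]
tool_rot: [-3.142, -0.0, 1.546]
force: [-0.0, 0.4, -0.4]
grip_width: 0.0514
finger_force: 0.0
```

```bash
python3 -m crank '{"travel":[[0,0,3],[0,0,8],[0,0,12.5],[0,2,16],[-0.5,6,17]],"turn":[[0,0,0],[0,0,0],[0,0,0],[0,0,0],[0,0,0]],"gripper":[0.4,0.4,0.4,0.4,0.4]}' 30 && python3 -m crank '{"travel":[[-0.7,4.6,0],[-1.5,9.2,0],[-2.2,13.8,0],[-3,18.4,0],[-3.7,23,0]],"turn":[[0,0,-3],[0,0,-6],[0,0,-9],[0,0,-12],[0,0,-13]],"gripper":[0.4,0.4,0.4,0.4,0.4]}' 30 && python3 -m crank '{"travel":[[-0.5,3.5,0],[-1.2,7,-2],[-1.2,7,-6],[-1.2,7,-10],[-1.2,7,-10]],"turn":[[0,0,0],[0,0,0],[0,0,0],[0,0,0],[0,0,0]],"gripper":[0.4,0.4,0.4,0.4,0.4]}' 30 && python3 -m crank '{"travel":[[0,0,0],[0,0,0],[0,0,0],[0,0,0],[0,0,0]],"turn":[[0,0,0],[0,0,0],[0,0,0],[0,0,0],[0,0,0]],"gripper":[0.4,0.4,0.4,0.4,0.4]}' 30
python3 - <<'E'
from workcell import bot
import pickle
from h import *
f=bot.grab_frame("wrist");pickle.dump(f,open("w9.pkl","wb"));im=f["pixels"];V=im.max(2).astype(int);S=cv2.cvtColor(im,cv2.COLOR_RGB2HSV)[...,1]
cv2.imwrite("pics/w9.png",im[:,:,::-1])
p=proj(f,[.429,.290,.021]);print(p,bot.observe()["position"])
x,y=p.astype(int);print(im[y,x],im[y-60,x])
for t in(120,165,175,185):
  r=np.zeros(V.shape,np.uint8);r[max(0,y-60):y+60,x-60:x+60]=(V>t)[max(0,y-60):y+60,x-60:x+60];r=cv2.morphologyEx(r,cv2.MORPH_OPEN,np.ones((3,3),np.uint8))
  for a,u,v,rc in blobs(r,500,20000):
    P=np.array([ray(f,*q,.021)[:2]*1000 for q in cv2.boxPoints(rc)]);e=np.diff(P,axis=0)
    print(t,a,ray(f,u,v,.021)[:2].round(4),P.mean(0).round(1),np.linalg.norm(e,axis=1)[:2].round(1),np.degrees(np.arctan2(e[:2,1],e[:2,0])).round(1))
E
```

```text
clock: 26.2
position: [0.4792, -0.0118, 0.1714]
tool_rot: [3.136, -0.0, 1.542]
force: [0.4, 1.4, -0.8]
grip_width: 0.0515
finger_force: 0.0
clock: 26.7
position: [0.4397, 0.2215, 0.168]
tool_rot: [3.142, -0.0, 1.318]
force: [1.6, 0.9, 0.4]
grip_width: 0.0513
finger_force: 0.0
clock: 27.2
position: [0.4262, 0.2881, 0.0643]
tool_rot: [-3.138, 0.006, 1.32]
force: [0.0, 0.1, 1.2]
grip_width: 0.0515
finger_force: 0.0
clock: 27.7
position: [0.4288, 0.2899, 0.0686]
tool_rot: [3.141, -0.001, 1.32]
force: [0.5, 0.7, -0.6]
grip_width: 0.051
finger_force: 0.0
[281.80084163 216.39007627] [0.42865161 0.28984961 0.06844411]
[226 218 179] [71 67 61]
120 10819 [0.4257 0.2814] [426.9 285. ] [71.6 71.5] [ -14.4 -101.6]
165 10688 [0.4256 0.2811] [426.9 285. ] [71.6 71.5] [ -14.4 -101.6]
175 10572 [0.4255 0.2809] [426.8 284.7] [71.6 70.9] [ -14.4 -101.6]
185 10489 [0.4255 0.2809] [426.8 284.7] [71.6 70.9] [ -14.4 -101.6]
```

```bash
python3 - <<'E'
import pickle
from h import *
f=pickle.load(open("w9.pkl","rb"));im=cv2.GaussianBlur(f["pixels"],(3,3),0);V=im.max(2).astype(int)
x,y=282,216;print(V[y,x],V[y,x-50],V[y+50,x+30])
for t in(203,208,213,218):
  r=np.zeros(V.shape,np.uint8);r[y-60:y+60,x-60:x+60]=(V>t)[y-60:y+60,x-60:x+60];r=cv2.morphologyEx(r,cv2.MORPH_OPEN,np.ones((3,3),np.uint8))
  for a,u,v,rc in blobs(r,500,20000):
    P=np.array([ray(f,*q,.021)[:2]*1000 for q in cv2.boxPoints(rc)]);e=np.diff(P,axis=0)
    print(t,a,ray(f,u,v,.021)[:2].round(4),P.mean(0).round(1),np.linalg.norm(e,axis=1)[:2].round(1),np.degrees(np.arctan2(e[:2,1],e[:2,0])).round(1))
E
```

```text
227 191 190
203 1924 [0.429  0.2891] [429.2 289.3] [28.8 28.6] [ 73.2 -16. ]
208 1860 [0.429  0.2893] [429.1 289.6] [28.2 28.2] [ 73.2 -15.9]
213 1812 [0.4289 0.2894] [429.2 289.6] [28.  27.9] [ 73.2 -15.9]
218 916 [0.4287 0.2905] [429.2 289.6] [26.8 26.9] [ 73.2 -16. ]
```

```bash
python3 -m crank '{"travel":[[0,0,-3],[0,0,-6],[0,0,-8],[0,0,-9.2],[0,0,-9.2]],"turn":[[0,0,-1.5],[0,0,-1.5],[0,0,-1.5],[0,0,-1.5],[0,0,-1.5]],"gripper":[0.4,0.4,0.4,0.4,0.4]}' 30 && python3 -m crank '{"travel":[[0,0,0],[0,0,0],[0,0,0],[0,0,0],[0,0,0]],"turn":[[0,0,0],[0,0,0],[0,0,0],[0,0,0],[0,0,0]],"gripper":[1,1,1,1,1]}' 30 && python3 -m crank '{"travel":[[0,0,0],[0,0,3],[0,0,7],[0,0,12],[0,0,16]],"turn":[[0,0,0],[0,0,0],[0,0,0],[0,0,0],[0,0,0]],"gripper":[1,1,1,1,1]}' 30
```

```text
clock: 28.25
position: [0.4281, 0.2891, -0.025]
tool_rot: [-3.141, 0.002, 1.293]
force: [-0.2, -0.5, 0.5]
grip_width: 0.0514
finger_force: 0.0
clock: 28.75
position: [0.429, 0.2901, -0.0231]
tool_rot: [3.141, -0.001, 1.293]
force: [-0.6, -1.2, 9.6]
grip_width: 0.031
finger_force: 30.8
clock: 29.25
position: [0.4287, 0.2896, 0.1388]
tool_rot: [3.141, -0.001, 1.293]
force: [0.2, 1.3, 0.0]
grip_width: 0.031
finger_force: 30.0
```

```bash
python3 -m crank '{"travel":[[1,-4.6,1],[2,-9.2,1],[3,-13.8,1],[4,-18.4,1],[5,-23,1]],"turn":[[0,0,2],[0,0,4],[0,0,6],[0,0,8],[0,0,10]],"gripper":[1,1,1,1,1]}' 30 && python3 -m crank '{"travel":[[1,-4.6,0],[2,-9.2,0],[3,-13.8,0],[4,-18.4,0],[5,-23,0]],"turn":[[0,0,2],[0,0,4],[0,0,6],[0,0,8],[0,0,9.6]],"gripper":[1,1,1,1,1]}' 30 && python3 -m crank '{"travel":[[1,-4.6,0],[2,-9.2,0],[2.9,-12.1,-1],[2.9,-12.1,-5],[2.9,-12.1,-9]],"turn":[[0,0,0],[0,0,0],[0,0,0],[0,0,0],[0,0,0]],"gripper":[1,1,1,1,1]}' 30 && python3 -m crank '{"travel":[[0,0,0],[0,0,0],[0,0,0],[0,0,0],[0,0,0]],"turn":[[0,0,0],[0,0,0],[0,0,0],[0,0,0],[0,0,0]],"gripper":[1,1,1,1,1]}' 30
```

```text
clock: 29.75
position: [0.4787, 0.058, 0.1466]
tool_rot: [3.141, -0.001, 1.47]
force: [1.8, 0.9, -0.6]
grip_width: 0.0311
finger_force: 29.9
clock: 30.25
position: [0.5287, -0.1722, 0.1466]
tool_rot: [3.141, -0.0, 1.637]
force: [0.9, 0.2, 0.4]
grip_width: 0.0306
finger_force: 29.9
clock: 30.75
position: [0.5579, -0.2927, 0.0558]
tool_rot: [3.14, 0.001, 1.634]
force: [1.2, -0.1, -1.6]
grip_width: 0.0309
finger_force: 30.0
clock: 31.25
position: [0.5582, -0.2915, 0.0573]
tool_rot: [3.14, 0.001, 1.636]
force: [-0.2, -0.1, 0.0]
grip_width: 0.0305
finger_force: 30.0
```

```bash
python3 -m crank '{"travel":[[0,0,-2],[0,0,-4],[0,0,-5.5],[0,0,-6],[0,0,-6.5]],"turn":[[0,0,0],[0,0,0],[0,0,0],[0,0,0],[0,0,0]],"gripper":[1,1,1,1,1]}' 30 && python3 -m crank '{"travel":[[0,0,-0.3],[0,0,-0.6],[0,0,-0.9],[0,0,-1],[0,0,-1]],"turn":[[0,0,0],[0,0,0],[0,0,0],[0,0,0],[0,0,0]],"gripper":[1,1,1,1,1]}' 30
```

```text
clock: 31.75
position: [0.5577, -0.2915, -0.009]
tool_rot: [3.141, 0.0, 1.635]
force: [-0.2, 0.2, -0.3]
grip_width: 0.0307
finger_force: 30.0
clock: 32.25
position: [0.5576, -0.2914, -0.0189]
tool_rot: [3.141, 0.0, 1.635]
force: [0.9, 0.2, -0.2]
grip_width: 0.0308
finger_force: 30.0
```

```bash
python3 -m crank '{"travel":[[0,0,0],[0,0,0],[0,0,0],[0,0,0],[0,0,0]],"turn":[[0,0,0],[0,0,0],[0,0,0],[0,0,0],[0,0,0]],"gripper":[0.4,0.4,0.4,0.4,0.4]}' 30 && python3 -m crank '{"travel":[[0,0,2],[0,0,6],[0,0,11],[0,0,16],[0,3,19]],"turn":[[0,0,0],[0,0,0],[0,0,0],[0,0,0],[0,0,0]],"gripper":[0.4,0.4,0.4,0.4,0.4]}' 30
python3 - <<'E'
from workcell import bot
import pickle
pickle.dump(bot.grab_frame("wrist"),open("wt.pkl","wb"))
E
python3 -m crank '{"travel":[[0,4.7,0],[0,9.4,0],[0,14,0],[0,18.7,0],[0,23.4,0]],"turn":[[0,0,-4],[0,0,-8],[0,0,-12],[0,0,-16],[0,0,-20]],"gripper":[0.4,0.4,0.4,0.4,0.4]}' 30 && python3 -m crank '{"travel":[[0,4.6,0],[0,9.2,0],[0.1,14,0],[0.1,16.1,-3],[0.1,16.1,-7]],"turn":[[0,0,-4],[0,0,-8],[0,0,-12],[0,0,-14],[0,0,-14]],"gripper":[0.4,0.4,0.4,0.4,0.4]}' 30 && python3 -m crank '{"travel":[[0,0,0],[0,0,0],[0,0,0],[0,0,0],[0,0,0]],"turn":[[0,0,0],[0,0,0],[0,0,0],[0,0,0],[0,0,0]],"gripper":[0.4,0.4,0.4,0.4,0.4]}' 30
python3 - <<'E'
from workcell import bot
import pickle
from h import *
f=bot.grab_frame("wrist");pickle.dump(f,open("w10.pkl","wb"));im=cv2.GaussianBlur(f["pixels"],(3,3),0);V=im.max(2).astype(int)
cv2.imwrite("pics/w10.png",im[:,:,::-1])
x,y=proj(f,[.5585,.1335,.028]).astype(int);print(x,y,V[y,x],V[y-30,x-80],V[y-30,x+80])
for t in(195,203,208,213):
  r=np.zeros(V.shape,np.uint8);r[max(0,y-110):y+90,x-75:x+75]=(V>t)[max(0,y-110):y+90,x-75:x+75];r=cv2.morphologyEx(r,cv2.MORPH_CLOSE,np.ones((7,7),np.uint8))
  for a,u,v,rc in blobs(r,1500,30000):
    P=np.array([ray(f,*q,.028)[:2]*1000 for q in cv2.boxPoints(rc)]);e=np.diff(P,axis=0)
    print(t,a,ray(f,u,v,.028)[:2].round(4),P.mean(0).round(1),np.linalg.norm(e,axis=1)[:2].round(1),np.degrees(np.arctan2(e[:2,1],e[:2,0])).round(1))
E
```

```text
clock: 32.75
position: [0.5575, -0.2914, -0.0191]
tool_rot: [-3.142, 0.0, 1.636]
force: [-0.2, -0.5, 1.1]
grip_width: 0.0512
finger_force: 0.0
clock: 33.25
position: [0.5574, -0.2652, 0.1749]
tool_rot: [3.138, 0.004, 1.631]
force: [0.2, 0.7, -0.6]
grip_width: 0.0515
finger_force: 0.0
clock: 33.8
position: [0.5572, -0.0254, 0.171]
tool_rot: [3.142, -0.0, 1.284]
force: [1.4, -0.1, 0.3]
grip_width: 0.0515
finger_force: 0.0
clock: 34.3
position: [0.5591, 0.1385, 0.1009]
tool_rot: [3.14, -0.003, 1.046]
force: [2.4, -0.8, -0.4]
grip_width: 0.0512
finger_force: 0.0
clock: 34.8
position: [0.5591, 0.1335, 0.1021]
tool_rot: [3.141, -0.001, 1.042]
force: [-0.0, 0.2, -0.9]
grip_width: 0.0513
finger_force: 0.0
280 203 191 180 180
195 2614 [0.5551 0.1264] [555.3 127.2] [25.  59.2] [ -30.4 -119.4]
203 2277 [0.555  0.1264] [555.5 127.5] [58.4 22.3] [ 58.9 -30.4]
```

```bash
python3 -m crank '{"travel":[[0,0,-4],[0,0,-8],[0,0,-11],[0,0,-12.5],[0,0,-12.5]],"turn":[[0,0,0],[0,0,0],[0,0,0],[0,0,0],[0,0,0]],"gripper":[0.4,0.4,0.4,0.4,0.4]}' 50 && python3 -m crank '{"travel":[[0,0,0],[0,0,0],[0,0,0],[0,0,0],[0,0,0]],"turn":[[0,0,0],[0,0,0],[0,0,0],[0,0,0],[0,0,0]],"gripper":[1,1,1,1,1]}' 50 && python3 -m crank '{"travel":[[0,0,0],[0,0,2],[0,0,5],[0,0,9],[0,0,14]],"turn":[[0,0,0],[0,0,0],[0,0,0],[0,0,0],[0,0,0]],"gripper":[1,1,1,1,1]}' 60
python3 - <<'E'
import pickle
from h import *
from m import roi,quad
f=pickle.load(open("wt.pkl","rb"));V=f["pixels"].max(2).astype(int)
c=quad(f,roi(V<130,150,20,400,250),.010,"tray wt",120,120)
print(proj(f,[.558,-.291,.025]),proj(f,[.531,-.322,.012]),proj(f,[.502,-.324,.004]))
cv2.imwrite("pics/wt.png",f["pixels"][:,:,::-1])
E
```

```text
clock: 35.35
position: [0.5578, 0.1332, -0.0251]
tool_rot: [-3.14, 0.002, 1.042]
force: [0.4, 0.2, 0.7]
grip_width: 0.0514
finger_force: 0.0
clock: 35.85
position: [0.5595, 0.1338, -0.0224]
tool_rot: [3.14, -0.002, 1.042]
force: [-1.6, -0.7, 10.1]
grip_width: 0.0289
finger_force: 50.7
clock: 36.35
position: [0.5578, 0.1335, 0.1175]
tool_rot: [-3.141, 0.001, 1.042]
force: [-0.0, 1.2, -1.8]
grip_width: 0.0286
finger_force: 60.4
[56 36 23] [104  61  29] [187 179 160] [182 175 159] [68 68 59] [89 84 80] [89 85 81] [109  60  24]
optics c 645.3 -77.1 size 179.7 75.9 (true 74 180 ) long axis deg 78.4
stand c 481.3 -114.1 size 165.4 74.3 (true 74 165 ) long axis deg 89.4
well 1194 340.4 155.8 [ 0.6328 -0.13  ] [ 0.6353 -0.1346]
bore 367 344.6 45.4 [ 0.6557 -0.0173] [ 0.6593 -0.0163]
tray c 531.1 -322.6 size 124.4 127.1 (true 120 120 ) long axis deg -86.4
tray hull px [[301, 155], [325, 246], [303, 254], [228, 254], [203, 182]]
tray wt c 549.1 -182.6 size 207.8 88.6 (true 120 120 ) long axis deg 3.4
[279.30351893 204.22995536] [249.37587183 228.98709538] [220.36443476 226.20858034]
```

View pics/wt.png

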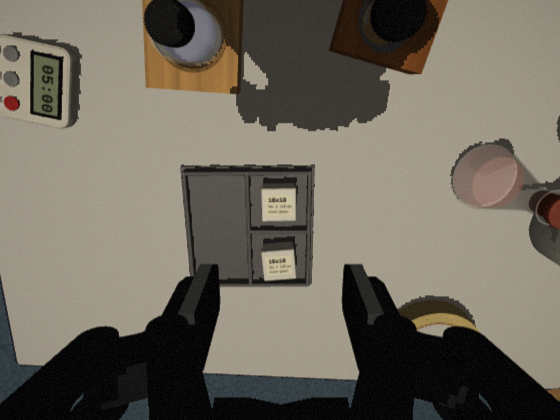

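The tray view shows the cover-glass box well inside its bay at (278,204) and the long bay centred at (219,228), matching the prediction. The carton is gripped at 29 mm, so I'll carry it to the long bay.

```bash
python3 -m crank '{"travel":[[-0.5,-4,2],[-1,-8,3],[-1.5,-12.5,3],[-2,-17,3],[-2.5,-21.5,3]],"turn":[[0,0,4],[0,0,8],[0,0,12],[0,0,15],[0,0,18]],"gripper":[1,1,1,1,1]}' 60 && python3 -m crank '{"travel":[[-0.6,-4.5,0],[-1.2,-9,0],[-1.8,-13.5,0],[-2.5,-18,0],[-3.3,-22,0]],"turn":[[0,0,4],[0,0,8],[0,0,12],[0,0,16],[0,0,16]],"gripper":[1,1,1,1,1]}' 60 && python3 -m crank '{"travel":[[0,-2.2,0],[0,-2.2,-2],[0,-2.2,-5],[0,-2.2,-8],[0,-2.2,-9]],"turn":[[0,0,0],[0,0,0],[0,0,0],[0,0,0],[0,0,0]],"gripper":[1,1,1,1,1]}' 60 && python3 -m crank '{"travel":[[0,0,0],[0,0,0],[0,0,0],[0,0,0],[0,0,0]],"turn":[[0,0,0],[0,0,0],[0,0,0],[0,0,0],[0,0,0]],"gripper":[1,1,1,1,1]}' 60
```

```text
clock: 36.85
position: [0.5333, -0.0829, 0.1472]
tool_rot: [3.14, -0.001, 1.359]
force: [1.5, -0.3, -1.7]
grip_width: 0.0285
finger_force: 60.6
clock: 37.35
position: [0.5, -0.3038, 0.1472]
tool_rot: [3.14, 0.001, 1.637]
force: [0.6, 0.5, -1.1]
grip_width: 0.0287
finger_force: 60.5
clock: 37.85
position: [0.4995, -0.3227, 0.0545]
tool_rot: [-3.14, -0.001, 1.636]
force: [-0.0, 0.4, -1.7]
grip_width: 0.0287
finger_force: 60.4
clock: 38.35
position: [0.5009, -0.3235, 0.0566]
tool_rot: [3.141, 0.0, 1.636]
force: [-0.0, 0.3, -1.9]
grip_width: 0.0286
finger_force: 60.4
```

```bash
python3 -m crank '{"travel":[[0,0,-2],[0,0,-4],[0,0,-5.5],[0,0,-6],[0,0,-6.5]],"turn":[[0,0,0],[0,0,0],[0,0,0],[0,0,0],[0,0,0]],"gripper":[1,1,1,1,1]}' 60 && python3 -m crank '{"travel":[[0,0,-0.3],[0,0,-0.6],[0,0,-0.8],[0,0,-0.8],[0,0,-0.8]],"turn":[[0,0,0],[0,0,0],[0,0,0],[0,0,0],[0,0,0]],"gripper":[1,1,1,1,1]}' 60 && python3 -m crank '{"travel":[[0,0,0],[0,0,0],[0,0,0],[0,0,0],[0,0,0]],"turn":[[0,0,0],[0,0,0],[0,0,0],[0,0,0],[0,0,0]],"gripper":[0.5,0.5,0.5,0.5,0.5]}' 40 && python3 -m crank '{"travel":[[0,0,1],[0,0,5],[0,0,10],[0,0,15],[0,0,20]],"turn":[[0,0,0],[0,0,0],[0,0,0],[0,0,0],[0,0,0]],"gripper":[0.5,0.5,0.5,0.5,0.5]}' 40 && python3 -m crank '{"travel":[[0,4,2],[0,8,4],[0,10,6],[0,10,8],[0,10,8]],"turn":[[0,0,0],[0,0,0],[0,0,0],[0,0,0],[0,0,0]],"gripper":[0.3,0.3,0.3,0.3,0.3]}' 40
python3 - <<'E'
from workcell import bot
from h import *
f=bot.grab_frame("wrist");g=bot.grab_frame("scene")
a=cv2.resize(f["pixels"][:300,100:460,::-1],(400,333));b=cv2.resize(g["pixels"][140:260,190:410,::-1],(600,327),interpolation=cv2.INTER_CUBIC)
c=np.zeros((600,600,3),np.uint8);c[:327]=b;c[327:600,:328]=cv2.resize(a,(328,273));cv2.imwrite("pics/end.png",c)
E
```

```text
clock: 38.85
position: [0.5006, -0.3235, -0.0092]
tool_rot: [-3.142, 0.0, 1.635]
force: [0.3, -0.3, -1.5]
grip_width: 0.0283
finger_force: 60.6
clock: 39.35
position: [0.5006, -0.3234, -0.0169]
tool_rot: [3.141, 0.0, 1.635]
force: [-0.3, 0.9, -1.2]
grip_width: 0.0286
finger_force: 60.6
clock: 39.85
position: [0.5006, -0.3234, -0.017]
tool_rot: [3.142, 0.0, 1.636]
force: [0.5, -0.1, 0.2]
grip_width: 0.0429
finger_force: 0.0
clock: 40.35
position: [0.5, -0.3233, 0.1857]
tool_rot: [3.141, 0.0, 1.635]
force: [1.1, -0.1, 0.9]
grip_width: 0.0427
finger_force: 0.0
clock: 40.85
position: [0.5014, -0.2232, 0.266]
tool_rot: [3.137, 0.001, 1.636]
force: [-1.1, -0.5, -1.0]
grip_width: 0.0596
finger_force: 0.0
```

View pics/end.png

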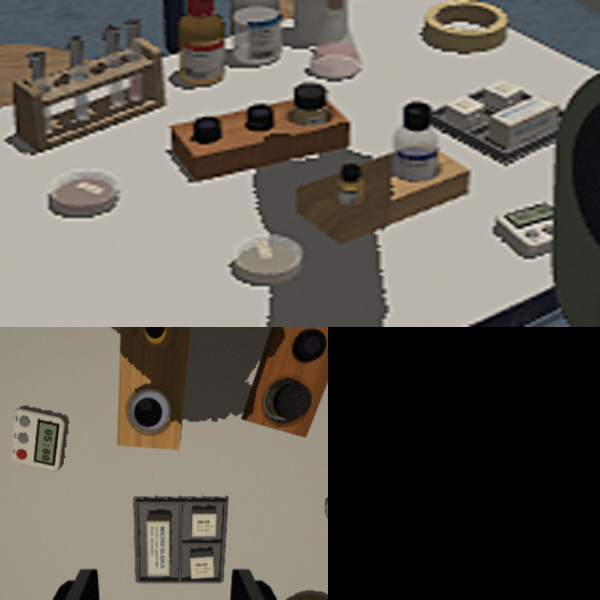

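All five accessories are seated upright in their holders, the dishes haven't moved, and the gripper is clear. One settling call, then I'll hand in.

```bash
python3 -m crank '{"travel":[[0,0,0],[0,0,0],[0,0,0],[0,0,0],[0,0,0]],"turn":[[0,0,0],[0,0,0],[0,0,0],[0,0,0],[0,0,0]],"gripper":[0.3,0.3,0.3,0.3,0.3]}' >/dev/null; python3 -c "
from workcell import bot
print(bot.job_done())"
```

```text
the job is handed in; nothing more can be done
None
```

I sorted all five accessories into their holders and handed the job in at about 41 s; the last pictures show everything upright and home, the Petri dishes in place and the gripper clear, but the hand-in returned no verdict.

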